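Berry sample tubs into their own trays

ROBOT

A 6-joint arm with a two-finger parallel gripper is mounted at the origin on the work surface. World frame = base frame: x ahead of the robot, y to its left, z up, the work surface at z = 0. Lengths are in m, angles in degrees, forces in N, time in s.
With the tool pointing down it reaches from about 0.3 to 0.75 m from the base axis. Payload 8.5 kg.
Tool frame: the origin (TCP) lies midway between the tips of the shut fingers; the grasp point (between the pads) lies 19 mm behind it; y points along the fingers, z is the direction in which the jaws open and shut, and the axes are right-handed (so a half turn about y gives the same grasp; the last joint's range is limited). The gripper opens to 85 mm and grips with 20 to 120 N. Pads are 22 mm wide; open, the fingers measure 114 mm over their backs; the gripper's body (76 mm by 85 mm) begins 54 mm behind the grasp point. The pads swing forward as they close: fully open they stand 13 mm farther back than shut.
Start: joints at [-84.643, 21.807, 74.336, -0, 83.858, -12.336], TCP at [0.167, -0.524, 0.194] pointing down, gripper open.
Joint ranges: [-178.18, 178.18], [-50.72, 133.34], [12.68, 142.11], [-81.47, 261.47], [9.98, 163.14], [-165.26, 165.26]. Speed limits (degrees/s): [136.94, 136.94, 180, 180, 180, 180].

INTERFACE

Orientations are given as a 3x3 rotation matrix whose columns are the frame's x, y, z axes.
In Python, from rig import status, imaging, job gives the robot as it stands. The module is installed in compiled form; this text tells all that it offers.
- The arm moves only by the tool jog_arm, never from a script. Its argument "rows" is a list of rows, each an object of numbers: "hand": the opening, from 0 (shut) to 1 (fully open); "dx", "dy", "dz": the shift along the tool's x, y, z in cm; "ax", "ay", "az": the turn, a rotation vector about the tool's x, y, z in degrees. In form: [{"hand": .., "dx": .., "dy": .., "dz": .., "ax": .., "ay": .., "az": ..}, ...]. A call has exactly 5 rows; each row shifts and turns the commanded pose from where the row before left it, along the tool's axes as they then stand; what a row does not reach is not made up. A row lasts 1/12 s, in which the tool goes at most 41.7 mm and 7.16 degrees, less where a joint would pass 70% of its speed; a pose out of reach is approached as far as the arm can. A call is refused whole if a number of a shift passes 4.17 or a number of a turn 7.16, either way. A call with a gripper value outside its range is refused whole. The fingers move at their own pace and stop on an object; "newtons" is the grip in N (left out, the last holds). Time passes only in rows, so rows that do not move let the fingers close, or fill a call up. It gives the time, the measured TCP pose, the force and the opening at its end, in the units of the state.
- status.observe(): the state, without advancing time (a new reading comes with each control period).
- imaging.get_image(name): name is "scene" or "side" or "wrist"; returns the picture (400x640x3 uint8, red, green, blue); there is no depth.
- imaging.camera_model(name): a dict with "K" (3x3 intrinsics, pixels), "position" and "rotation" of the camera in the world; the wrist camera has in their place "tool_from_camera" (4x4, takes a point from camera to tool coordinates, whose origin is the TCP and whose axes are the tool frame's). Camera axes: x right, y down, z forward; pixel columns grow to the right and rows downward; lengths in m; the calibration is good to about 2 mm. A picture is of the moment at which its call begins: read the wrist's pose just before it. camera_model takes no time and is no camera call.
- job.close_job(): hands the job in, once; it reports no verdict.
The state is a dict: "time_s": time; "q": joint angles; "qvel": joint speeds; "joint_efforts": joint torques, N m; "position": TCP position; "tool_rot": TCP orientation; "ft_force": force on the tool from outside, world axes, zero at the start; "wrist_torque": the same for the moment, N m; "grip_width": finger opening in m.
Only numpy, scipy, OpenCV 4.12 (cv2) and the standard library are available. Lean on these libraries where they do the work, as an engineer would, in place of code of your own. Each camera call takes 0.05 s, during which the arm holds its last target.

TASK

Put today's berry samples ready for the cold room: stand each of the four round white lidded tubs in the black tray of its own size, the smallest tub in the smallest tray and so on up to the largest tub in the largest tray, sitting flat on the tray's floor. Keep the tubs upright and set them down rather than dropping them, and leave the two square tubs where they stand.

Things in the scene. Friction and masses are not known exactly. Their poses are not given: they have to be found in the camera images.
- tub_s: the smallest round tub: loose white plastic upright cylinder with a flat round lid, 36 mm across and 45 mm high with the lid (the lid is the top 14 mm, full width; the body below tapers in by at most 2 mm), about 45 g; origin at the centre of its underside, z up
- tub_m: the second smallest round tub: loose white plastic upright cylinder with a flat round lid, 46 mm across and 52 mm high with the lid (the lid is the top 14 mm, full width; the body below tapers in by at most 2 mm), about 75 g; origin at the centre of its underside, z up
- tub_l: the second largest round tub: loose white plastic upright cylinder with a flat round lid, 56 mm across and 58 mm high with the lid (the lid is the top 14 mm, full width; the body below tapers in by at most 2 mm), about 120 g; origin at the centre of its underside, z up
- tub_xl: the largest round tub: loose white plastic upright cylinder with a flat round lid, 66 mm across and 64 mm high with the lid (the lid is the top 14 mm, full width; the body below tapers in by at most 2 mm), about 170 g; origin at the centre of its underside, z up
- tray_s: the smallest black tray: open, square, fixed to the bench, 62 mm outside and 54 mm inside, walls 4 mm thick and 15 mm high, floor 4 mm thick; made for the 36 mm round tub; origin at the centre of its underside, x and y along its sides
- tray_m: the second smallest black tray: open, square, fixed to the bench, 72 mm outside and 64 mm inside, walls 4 mm thick and 15 mm high, floor 4 mm thick; made for the 46 mm round tub; origin at the centre of its underside, x and y along its sides
- tray_l: the second largest black tray: open, square, fixed to the bench, 82 mm outside and 74 mm inside, walls 4 mm thick and 15 mm high, floor 4 mm thick; made for the 56 mm round tub; origin at the centre of its underside, x and y along its sides
- tray_xl: the largest black tray: open, square, fixed to the bench, 92 mm outside and 84 mm inside, walls 4 mm thick and 15 mm high, floor 4 mm thick; made for the 66 mm round tub; origin at the centre of its underside, x and y along its sides
- square_s: a loose square white plastic tub with a square lid, 44 x 44 mm, 48 mm high, not part of the job; origin at the centre of its underside, x and y along its sides
- square_l: a loose square white plastic tub with a square lid, 60 x 60 mm, 60 mm high, not part of the job; origin at the centre of its underside, x and y along its sides
Mind the look-alikes: they are no part of the job. Leave any blue look-alike of the tub_l alone.

How it is judged (in metres and radians):
At the end, for the whole second after the job is handed in: Each of the four round tubs stands upright (within 0.1 rad) and at rest on the floor of the tray of its own size: its centre within 15 mm of the tray's centre, its underside less than 8 mm above the tray's underside (horizontal distance between tub_s and tray_s below 0.015 m and z of tub_s in the frame of tray_s below 0.008 m and angle between each of tub_s, tub_m, tub_l, tub_xl's own z axis and vertical below 0.1 rad and linear speed of each of tub_s, tub_m, tub_l, tub_xl below 0.02 m/s and horizontal distance between tub_m and tray_m below 0.015 m and z of tub_m in the frame of tray_m below 0.008 m and horizontal distance between tub_l and tray_l below 0.015 m and z of tub_l in the frame of tray_l below 0.008 m and horizontal distance between tub_xl and tray_xl below 0.015 m and z of tub_xl in the frame of tray_xl below 0.008 m); the robot touches nothing.
It fails at once if a square tub is shifted by more than 20 mm (distance of any of square_s, square_l from where it was at the start of the episode above 0.02 m).
It fails at once if a round tub is tipped by more than 0.7 rad (40 degrees) (angle between any of tub_s, tub_m, tub_l, tub_xl's own z axis and vertical above 0.7 rad).
It fails at once if a round tub is dropped or thrown (faster than 0.7 m/s while the fingers do not hold it) ((linear speed of tub_s above 0.7 m/s and contact force between the fingers and tub_s below 0.05 N) or (linear speed of tub_m above 0.7 m/s and contact force between the fingers and tub_m below 0.05 N) or (linear speed of tub_l above 0.7 m/s and contact force between the fingers and tub_l below 0.05 N) or (linear speed of tub_xl above 0.7 m/s and contact force between the fingers and tub_xl below 0.05 N)).
It also fails if it takes over 112 s, if anything falls off the work surface, if the arm or the gripper's body presses on something with over 40 N, if the wrist force passes 120 N, or if a joint passes its speed limit or range.

## Working session

There is one attempt and no reset: what is moved stays moved. The work goes in short steps, Python scripts to look and compute and a tool call to move; the robot and the scene stay as the last step left them, time stands still between calls to the robot, and variables do not carry over. Pictures are saved under pics/ and viewed, and the job is handed in when it is done.

Besides the shell and the picture viewer there is one more tool, called after "Call:" as a command line: name --argument value ..., lists and objects as JSON in quotes. jog_arm: Moves the arm, as the interface text tells. Its arguments: {"type":"object","properties":{"rows":{"type":"array"},"newtons":{"type":"number"}},"required":["rows"]}

```bash
mkdir -p pics
python3 - <<'E'
from rig import status, imaging
import cv2,json
s=status.observe()
print(s)
for n in ["scene","side","wrist"]:
    im=imaging.get_image(n); cv2.imwrite(f"pics/a_{n}.png",im[:,:,::-1]); m=imaging.camera_model(n); print(n,m)
E
```

```text
{'time_s': 0.0, 'q': array([-8.46422832e+01,  2.18418730e+01,  7.43868323e+01,  1.15210723e-03,
        8.38582461e+01, -1.23355136e+01]), 'qvel': array([-0.01954802,  0.08537956, -0.00249515,  0.0222527 , -0.16526844,
       -0.09632483]), 'joint_efforts': array([-7.58704118e-04, -4.48461163e+01, -2.31275654e+01, -2.25227277e-04,
        4.77856011e-03, -1.66067923e-05]), 'position': array([ 0.16712781, -0.5236144 ,  0.19309132]), 'tool_rot': array([[-9.52698076e-01, -1.21797365e-04,  3.03918346e-01],
       [-3.03918176e-01,  1.51282512e-03, -9.52696937e-01],
       [-3.43739332e-04, -9.99998848e-01, -1.47828202e-03]]), 'ft_force': array([-0.12452439, -0.5185237 , -0.76126514]), 'wrist_torque': array([ 0.00669288, -0.06889676, -0.06325219]), 'grip_width': 0.08536168605814301}
scene {'K': array([[451.01910639,   0.        , 321.59836605],
       [  0.        , 451.01910639, 194.51897295],
       [  0.        ,   0.        ,   1.        ]]), 'position': array([ 1.40275894, -0.04384574,  0.83665488]), 'rotation': array([[ 0.06664374,  0.6418002 , -0.76397063],
       [ 0.99766929, -0.
[... 283 characters left out ...]
0.78356458]), 'rotation': array([[-0.93299827, -0.2535225 ,  0.25542235],
       [-0.35986429,  0.66404232, -0.6553972 ],
       [-0.00345331, -0.70340184, -0.71078403]])}
wrist {'K': array([[328.39559497,   0.        , 329.72485546],
       [  0.        , 328.39559497, 204.05253538],
       [  0.        ,   0.        ,   1.        ]]), 'tool_from_camera': array([[ 3.93766623e-04,  9.61393332e-01,  2.75177591e-01,
        -6.95767773e-02],
       [ 6.26632193e-05, -2.75177635e-01,  9.61393398e-01,
        -1.79904289e-01],
       [ 9.99999921e-01, -3.61321118e-04, -1.68599769e-04,
        -7.00627776e-04],
       [ 0.00000000e+00,  0.00000000e+00,  0.00000000e+00,
         1.00000000e+00]])}
```

View pics/a_scene.png

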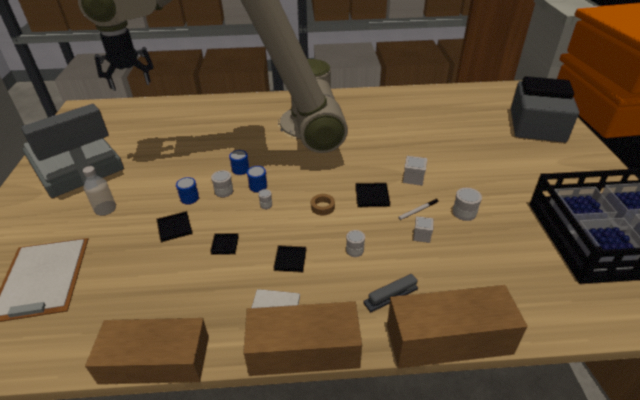

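View pics/a_side.png

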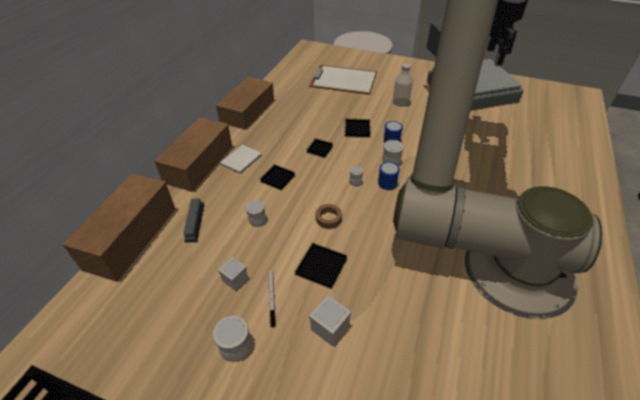

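View pics/a_wrist.png

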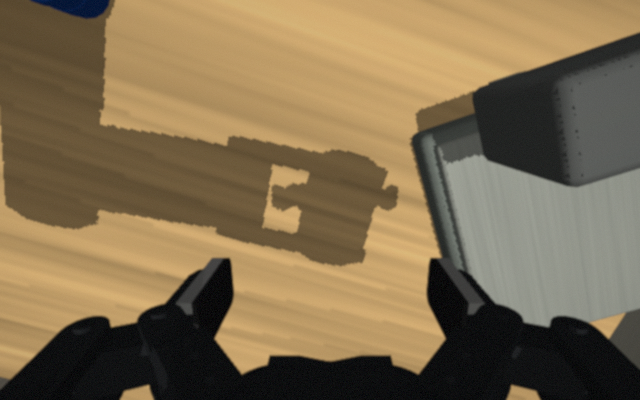

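The scene view shows white round tubs near (222,183), (265,199), (356,243) and (467,203), and blue look-alikes at (188,190), (240,161) and (257,179). The trays are at (174,226), (225,243), (290,258) and (373,194), and the squares at (415,170) and (424,230). I'll enlarge both views.

Run:
```python
import cv2
a=cv2.imread("pics/a_scene.png"); b=cv2.imread("pics/a_side.png")
def crop(im,x,y,w,h,k,name):
    c=cv2.resize(im[y:y+h,x:x+w],None,fx=k,fy=k,interpolation=cv2.INTER_CUBIC)
    for i in range(0,w,20):
        cv2.putText(c,str(x+i),(i*k,8),0,0.3,(0,0,255),1); cv2.line(c,(i*k,10),(i*k,16),(0,0,255),1)
    for i in range(0,h,20):
        cv2.putText(c,str(y+i),(0,i*k+4),0,0.3,(0,0,255),1)
    cv2.imwrite(name,c)
crop(a,150,140,160,120,5,"pics/c1.png")
crop(a,270,150,220,125,3,"pics/c2.png")
crop(b,300,110,120,90,6,"pics/c3.png")
crop(b,200,160,160,200,3,"pics/c4.png")
```

```text
(no output)
```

View pics/c1.png

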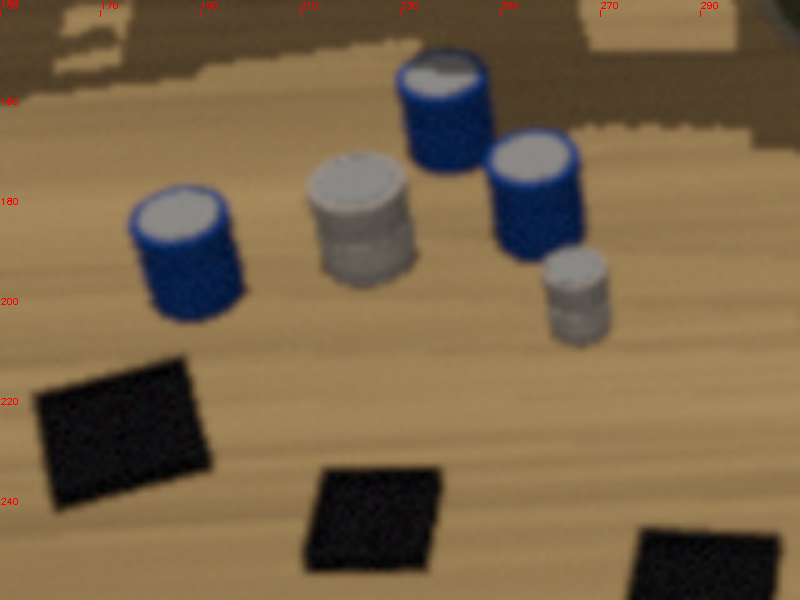

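View pics/c2.png

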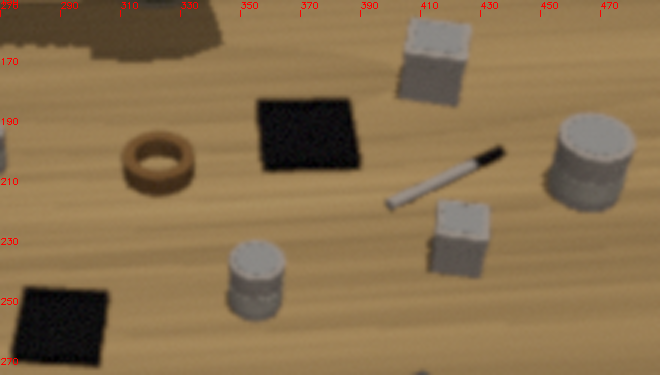

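View pics/c3.png

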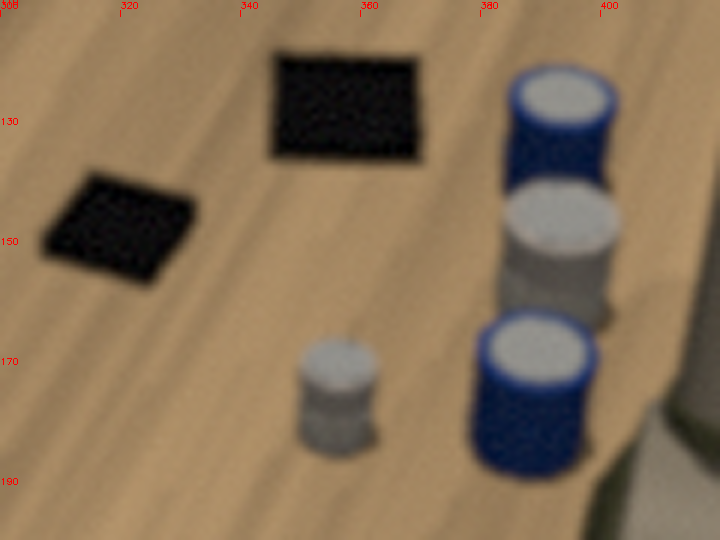

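View pics/c4.png

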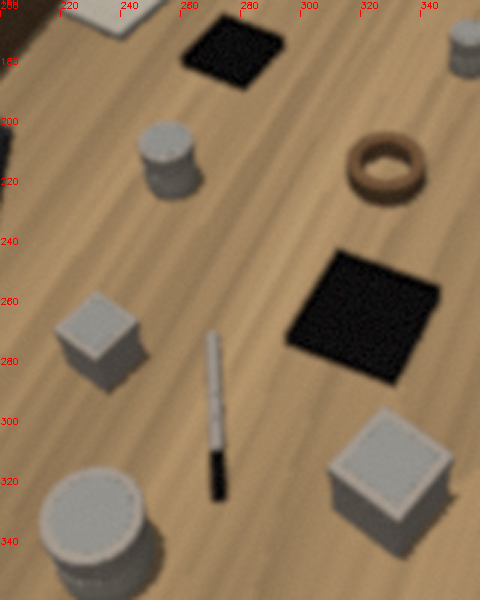

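```bash
cat > h.py <<'E'
import numpy as np, cv2
from rig import status, imaging
CM={n:imaging.camera_model(n) for n in ("scene","side")}
def wristcam(s):
    m=imaging.camera_model("wrist"); T=m["tool_from_camera"]
    R=np.array(s["tool_rot"]); p=np.array(s["position"])
    return {"K":m["K"],"rotation":R@T[:3,:3],"position":p+R@T[:3,3]}
def ray(c,u,v,z):
    d=c["rotation"]@np.linalg.solve(c["K"],[u,v,1]); p=c["position"]
    return p+d*(z-p[2])/d[2]
def proj(c,P):
    q=(np.atleast_2d(P)-c["position"])@c["rotation"]; q=q@c["K"].T
    return q[:,:2]/q[:,2:]
def tri(cs,uv):
    A=[];b=[]
    for c,(u,v) in zip(cs,uv):
        d=c["rotation"]@np.linalg.solve(c["K"],[u,v,1]); d/=np.linalg.norm(d); M=np.eye(3)-np.outer(d,d)
        A.append(M); b.append(M@c["position"])
    return np.linalg.lstsq(np.vstack(A),np.hstack(b),rcond=None)[0]
E
python3 - <<'E'
from h import *
from scipy.optimize import minimize
tubs={"s":(.045,(265,193.6),(356.7,170.5)),"m":(.052,(355.7,236.7),(255.7,207.3)),"l":(.058,(221.6,176.2),(393.7,145.7)),"xl":(.064,(468.7,196),(230.7,331.7))}
for k,(h,a,b) in tubs.items():
    print(k,ray(CM["scene"],*a,h)[:2].round(4),ray(CM["side"],*b,h)[:2].round(4),tri([CM["scene"],CM["side"]],[a,b]).round(4))
for k,h,a,b in (("sqs",.048,(424,221),(232.5,268)),("sql",.06,(416,161),(330,315))): print(k,ray(CM["scene"],*a,h)[:2].round(4),ray(CM["side"],*b,h)[:2].round(4))
ims={n:cv2.imread(f"pics/a_{n}.png").max(2) for n in CM}
seeds=[((174,226),(357,128)),((225,243),(319,148)),((290,258),(278,177)),((373,194),(321,265))]
for a,b in seeds:
    M={}
    for n,sd in zip(("scene","side"),(a,b)):
        g=(ims[n]<60).astype(np.uint8); _,lab=cv2.connectedComponents(g)
        M[n]=(lab==lab[sd[1],sd[0]]).astype(np.float32)
    p0=(ray(CM["scene"],*a,.008)+ray(CM["side"],*b,.008))/2
    best=[]
    for S in (.062,.072,.082,.092):
        def cost(p):
            t=0
            c,s=np.cos(p[2]),np.sin(p[2])
            P=np.array([[p[0]+(c*x-s*y)*S/2,p[1]+(s*x+c*y)*S/2,z] for x in(-1,1) for y in(-1,1) for z in(0,.015)])
            for n in M:
                hull=cv2.convexHull(proj(CM[n],P).astype(np.float32))
                big=np.zeros((400*1,640*1),np.uint8)
                cv2.fillConvexPoly(big,np.round(((hull))*256).astype(np.int32),255,cv2.LINE_AA,8)
                t+=np.abs(big/255.-M[n]).sum()/M[n].sum()
            return t
        r=min((minimize(cost,[p0[0],p0[1],y],method="Nelder-Mead",options=dict(initial_simplex=np.array([[p0[0],p0[1],y],[p0[0]+.01,p0[1],y],[p0[0],p0[1]+.01,y],[p0[0],p0[1],y+.2]]))) for y in (0,.4,.8,1.2)),key=lambda r:r.fun)
        best.append((round(r.fun,3),S,r.x[:2].round(4),round(np.degrees(r.x[2]),1)))
    print(a,best)
E
```

```text
s [ 0.4466 -0.1471] [ 0.4403 -0.1474] [ 0.4415 -0.1485  0.0422]
m [0.6374 0.0787] [0.6299 0.0804] [0.6325 0.0785 0.048 ]
l [ 0.3747 -0.2705] [ 0.37   -0.2733] [ 0.3707 -0.2723  0.0567]
xl [0.5246 0.3914] [0.5171 0.3938] [0.5192 0.393  0.0598]
sqs [0.5924 0.258 ] [0.5945 0.2573]
sql [0.3529 0.291 ] [0.3556 0.2927]
(174, 226) [(np.float64(0.373), 0.062, array([ 0.5134, -0.3872]), np.float64(21.5)), (np.float64(0.208), 0.072, array([ 0.5143, -0.3903]), np.float64(108.7)), (np.float64(0.611), 0.082, array([ 0.5116, -0.3912]), np.float64(107.1)), (np.float64(1.173), 0.092, array([ 0.5092, -0.3986]), np.float64(106.7))]
(225, 243) [(np.float64(0.671), 0.062, array([ 0.5893, -0.2496]), np.float64(96.4)), (np.float64(1.342), 0.072, array([ 0.5876, -0.2503]), np.float64(16.8)), (np.float64(2.155), 0.082, array([ 0.5841, -0.2537]), np.float64(17.2)), (np.float64(3.045), 0.092, array([ 0.5829, -0.2626]), np.float64(18.0))]
(290, 258) [(np.float64(0.13), 0.062, array([ 0.6533, -0.0837]), np.float64(80.8)), (np.float64(0.56), 0.072, array([ 0.6529, -0.0845]), np.float64(88.0)), (np.float64(1.176), 0.082, array([ 0.6512, -0.0863]), np.float64(96.1)), (np.float64(1.857), 0.092, array([ 0.647 , -0.0916]), np.float64(7.0))]
(373, 194) [(np.float64(0.748), 0.062, array([0.4314, 0.158 ]), np.float64(6.0)), (np.float64(0.395), 0.072, array([0.4302, 0.1543]), np.float64(2.2)), (np.float64(0.126), 0.082, array([0.4283, 0.1532]), np.float64(87.0)), (np.float64(0.434), 0.092, array([0.4293, 0.1529]), np.float64(-7.8))]
```

```bash
python3 - <<'E'
from h import *
im=cv2.imread("pics/a_scene.png").max(2); print(im[243,200:250]); print(im[194,345:400])
im=cv2.imread("pics/a_side.png").max(2); print(im[148,295:345])
E
grep -n "astype(np.uint8); _" h.py
python3 - <<'E'
import cv2,numpy as np
a=cv2.imread("pics/a_scene.png")
c=a[215:280,200:320]; c=cv2.resize(np.clip(c.astype(float)*4,0,255).astype(np.uint8),None,fx=6,fy=6,interpolation=cv2.INTER_CUBIC); cv2.imwrite("pics/c5.png",c)
E
```

```text
[141 141 141 142 142 142 141 142 144 143 139 117  68  24  13  14  16  19
  16  18  16  16  15  18  15  18  14  15  14  12  13  11  16  18  19  17
  21  82 139 153 155 156 155 155 156 156 155 157 157 155]
[159 158 159 159 159 158 158 159 158 157 142  91  34  22  19  17  17  18
  16  18  15  13  17  20  13  16  14  16  11  16  18  16  14  14  14  17
  15  13  20  17  10  16  22  76 134 150 152 153 153 150 151 150 150 150
 150]
[163 156 154 155 158 158 161 161 159 157 150 129  94  53  20  12  12  14
  13  17   9  14  18  11  14  16  16  15  17   7  18  12  12  12   9  28
  77 121 151 153 155 156 163 165 163 158 153 152 154 159]
```

View pics/c5.png

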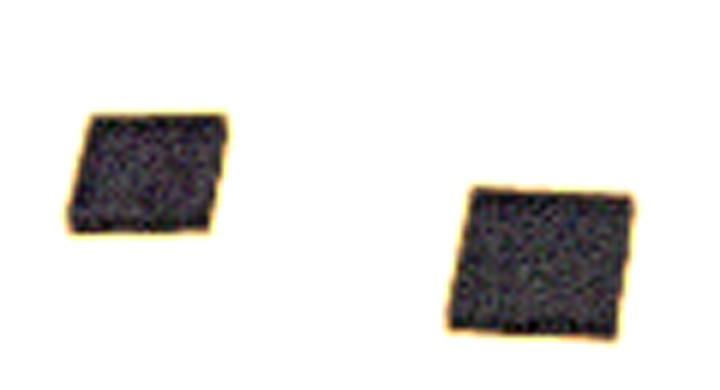

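```bash
cat > fit.py <<'E'
from h import *
from scipy.optimize import least_squares
ims={n:cv2.imread(f"pics/a_{n}.png").max(2) for n in CM}
# per tray: subpixel contour area/moments matched with the projected hull's moments
seeds=[("s",.062,(225,243),(319,148)),("m",.072,(290,258),(278,177)),("l",.082,(174,226),(357,128)),("xl",.092,(373,194),(321,265))]
def mom(poly):
    m=cv2.moments(poly.reshape(-1,1,2).astype(np.float32))
    return np.array([m["m10"]/m["m00"],m["m01"]/m["m00"]]),np.sqrt(m["m00"]),np.array([m["mu20"],m["mu11"],m["mu02"]])/m["m00"]
for k,S,a,b in seeds:
    D=[]
    for n,sd in zip(CM,(a,b)):
        g=cv2.resize(ims[n],None,fx=8,fy=8,interpolation=cv2.INTER_LINEAR)
        _,lab=cv2.connectedComponents((g<82).astype(np.uint8)); m=(lab==lab[sd[1]*8,sd[0]*8]).astype(np.uint8)
        c=max(cv2.findContours(m,0,cv2.CHAIN_APPROX_NONE)[0],key=len).reshape(-1,2)
        D.append((n,(c+.5)/8-.5))
    def hulls(p,S):
        c,s=np.cos(p[2]),np.sin(p[2])
        P=np.array([[p[0]+(c*x-s*y)*S/2,p[1]+(s*x+c*y)*S/2,z] for x in(-1,1) for y in(-1,1) for z in(0,.015)])
        return [cv2.convexHull(proj(CM[n],P).astype(np.float32)).reshape(-1,2) for n,_ in D]
    def res(p):
        r=[]
        for h,(n,c) in zip(hulls(p,p[3]),D):
            A,B=mom(h),mom(c); r+=list(A[0]-B[0])+[A[1]-B[1]]+list((A[2]-B[2])/5)
        return r
    p0=(ray(CM["scene"],*a,.008)+ray(CM["side"],*b,.008))/2
    R=min((least_squares(res,[p0[0],p0[1],y,S],x_scale=[.01,.01,.1,.01],diff_step=1e-4) for y in (.1,.5,.9,1.3)),key=lambda r:r.cost)
    print(k,R.x[:2].round(4),np.degrees(R.x[2]).round(1),"size",R.x[3].round(4),"cost",R.cost.round(3),np.round(R.fun,2))
    print(ray(CM["scene"],*mom(D[0][1])[0],.006)[:2].round(4),ray(CM["side"],*mom(D[1][1])[0],.006)[:2].round(4))
E
python3 fit.py
```

```text
s [ 0.5899 -0.2496] 80.8 size 0.0577 cost 0.13 [-0.04 -0.2  -0.18 -0.11 -0.03 -0.13 -0.18 -0.09  0.27  0.16 -0.01  0.13]
[ 0.5898 -0.25  ] [ 0.5898 -0.2506]
m [ 0.6535 -0.0839] 77.2 size 0.068 cost 0.111 [-0.02 -0.13 -0.13 -0.04 -0.14 -0.17 -0.13 -0.09  0.24 -0.    0.04  0.23]
[ 0.6536 -0.0842] [ 0.6536 -0.0844]
l [ 0.5142 -0.3899] 103.4 size 0.0779 cost 0.217 [-0.04 -0.2  -0.04 -0.28 -0.1   0.08 -0.17 -0.08  0.3   0.   -0.27  0.31]
[ 0.5149 -0.3906] [ 0.514  -0.3905]
xl [0.4285 0.1529] -4.2 size 0.0885 cost 0.167 [ 0.08 -0.24  0.09 -0.24  0.01  0.27 -0.08 -0.15  0.03 -0.17 -0.11  0.26]
[0.4295 0.1531] [0.4282 0.154 ]
```

```bash
cat >> h.py <<'E'
def jaw(s): 
    z=np.array(s["tool_rot"])[:,2]; return np.degrees(np.arctan2(z[1],z[0]))
def plan(target,ang=None,n=5,start=None):
    """rows to go from the current pose to target(TCP), jaw angle ang (nearest mod 180)"""
    s=status.observe(); R=np.array(s["tool_rot"]); p=np.array(s["position"]); A=jaw(s)
    print("t",round(s["time_s"],2),"pos",p.round(4),"jaw",round(A,1),"w",round(s["grip_width"],4),"F",np.round(s["ft_force"],1),"q6",round(s["q"][5],1),"tilt",np.round([R[2,0],R[2,2]],4))
    d=np.array(target)-p; turn=0 if ang is None else -((ang-A+90)%180-90)   # about tool y (down)
    n=max(n,int(np.ceil(np.linalg.norm(d)/.0415)),int(np.ceil(abs(turn)/7.15)))
    print("d world cm",(d*100).round(2),"turn ay",round(turn,2),"rows",n)
    for i in range(n):
        a=np.radians(A-turn*i/n); z=np.array([np.cos(a),np.sin(a),0]); y=np.array([0,0,-1.]); x=np.cross(y,z)
        v=d/n*100; print(f'{{"dx":{v@x:.2f},"dy":{v@y:.2f},"dz":{v@z:.2f},"ay":{turn/n:.2f}}}',end=",\n" if i%5!=4 else "\n--\n")
E
python3 - <<'E'
from h import *
for a,b in (((256.8,171.5),(390,168.5)),((186,182.8),(393.5,126)),((238.7,155.3),None)):
    print(ray(CM["scene"],*a,.058)[:2].round(3),b and (ray(CM["side"],*b,.058)[:2].round(3),tri([CM["scene"],CM["side"]],[a,b]).round(3)))
plan([.4,-.2,.2],-30)
E
```

```text
[ 0.361 -0.172] (array([ 0.355, -0.173]), array([ 0.356, -0.173,  0.056]))
[ 0.397 -0.367] (array([ 0.394, -0.367]), array([ 0.394, -0.368,  0.057]))
[ 0.275 -0.23 ] None
t 0.15 pos [ 0.1671 -0.5237  0.1933] jaw -72.3 w 0.0855 F [ 0.7 -0.2 -0.2] q6 -12.3 tilt [-0.0002 -0.0011]
d world cm [23.29 32.37  0.67] turn ay -42.31 rows 10
{"dx":-3.20,"dy":-0.07,"dz":-2.38,"ay":-4.23},
{"dx":-3.37,"dy":-0.07,"dz":-2.13,"ay":-4.23},
{"dx":-3.52,"dy":-0.07,"dz":-1.88,"ay":-4.23},
{"dx":-3.65,"dy":-0.07,"dz":-1.61,"ay":-4.23},
{"dx":-3.76,"dy":-0.07,"dz":-1.34,"ay":-4.23}
--
{"dx":-3.84,"dy":-0.07,"dz":-1.06,"ay":-4.23},
{"dx":-3.91,"dy":-0.07,"dz":-0.77,"ay":-4.23},
{"dx":-3.96,"dy":-0.07,"dz":-0.48,"ay":-4.23},
{"dx":-3.98,"dy":-0.07,"dz":-0.19,"ay":-4.23},
{"dx":-3.99,"dy":-0.07,"dz":0.10,"ay":-4.23}
--
```

Call:
jog_arm --rows '[{"hand": 1,"dx": -3.3,"dz": -2.4},{"hand": 1,"dx": -3.3,"dz": -2.4},{"hand": 1,"dx": -3.3,"dz": -2.4},{"hand": 1,"dx": -3.3,"dz": -2.4},{"hand": 1,"dx": -3.3,"dz": -2.4}]'

```text
invalid input at $.rows[0]: expected keys hand, dx, dy, dz, ax, ay, az
```

Call:
jog_arm --rows '[{"hand": 1,"dx": -3.3,"dz": -2.4},{"hand": 1,"dx": -3.3,"dz": -2.4},{"hand": 1,"dx": -3.3,"dz": -2.4},{"hand": 1,"dx": -3.3,"dz": -2.4},{"hand": 1,"dx": 0,"dz": 0}]'

```text
invalid input at $.rows[0]: expected keys hand, dx, dy, dz, ax, ay, az
```

```bash
cat > look.py <<'E'
import sys,pickle
from h import *
s=status.observe(); im=imaging.get_image("wrist"); n=sys.argv[1]
cv2.imwrite(f"pics/{n}.png",im[:,:,::-1]); pickle.dump(wristcam(s),open(f"pics/{n}.pkl","wb")); print(s["time_s"],s["position"].round(4),jaw(s).round(1),s["qvel"].round(1))
E
python3 look.py w1
```

```text
0.15 [ 0.1671 -0.5237  0.1933] -72.3 [-0.  -0.  -0.2  0.1 -0.1  0.1]
```

View pics/w1.png

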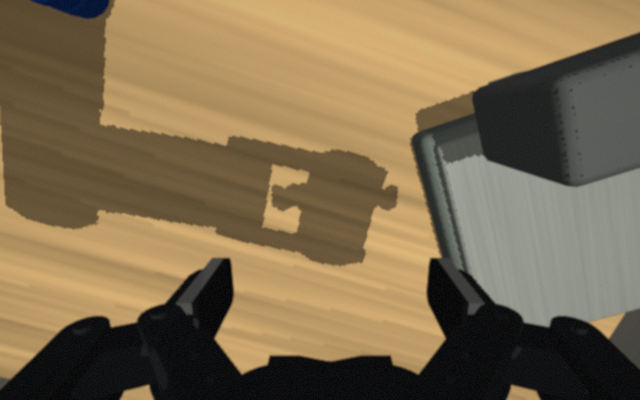

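All keys are required in every row, so I'm resending.

Call:
jog_arm --rows '[{"hand": 1,"dx": -3.3,"dy": 0,"dz": -2.4,"ax": 0,"ay": 0,"az": 0},{"hand": 1,"dx": -3.3,"dy": 0,"dz": -2.4,"ax": 0,"ay": 0,"az": 0},{"hand": 1,"dx": -3.3,"dy": 0,"dz": -2.4,"ax": 0,"ay": 0,"az": 0},{"hand": 1,"dx": -3.3,"dy": 0,"dz": -2.4,"ax": 0,"ay": 0,"az": 0},{"hand": 1,"dx": -3.3,"dy": 0,"dz": -2.4,"ax": 0,"ay": 0,"az": 0}]'

```text
time_s: 0.62
position: [0.2885, -0.3578, 0.1936]
tool_rot: [[-0.953, 0.0, 0.303], [-0.303, 0.0, -0.953], [-0.0, -1.0, -0.0]]
ft_force: [0.7, -1.2, 0.5]
grip_width: 0.0854
```

Call:
jog_arm --rows '[{"hand": 1,"dx": -3.3,"dy": 0,"dz": -2.4,"ax": 0,"ay": 0,"az": 0},{"hand": 1,"dx": -3.3,"dy": 0,"dz": -2.4,"ax": 0,"ay": 0,"az": 0},{"hand": 1,"dx": -3.3,"dy": 0,"dz": -2.4,"ax": 0,"ay": 0,"az": 0},{"hand": 1,"dx": -3.3,"dy": 0,"dz": -2.4,"ax": 0,"ay": 0,"az": 0},{"hand": 1,"dx": 0,"dy": 0,"dz": 0,"ax": 0,"ay": 0,"az": 0}]'

```text
time_s: 1.03
position: [0.387, -0.2226, 0.1939]
tool_rot: [[-0.951, 0.001, 0.31], [-0.31, 0.002, -0.951], [-0.001, -1.0, -0.001]]
ft_force: [-0.5, 0.1, -0.6]
grip_width: 0.0855
```

```bash
python3 look.py w2
```

```text
1.0333 [ 0.387  -0.2226  0.1939] -71.9 [-6.8  0.7 -0.7 -2.3 -0.6 -7.4]
```

View pics/w2.png

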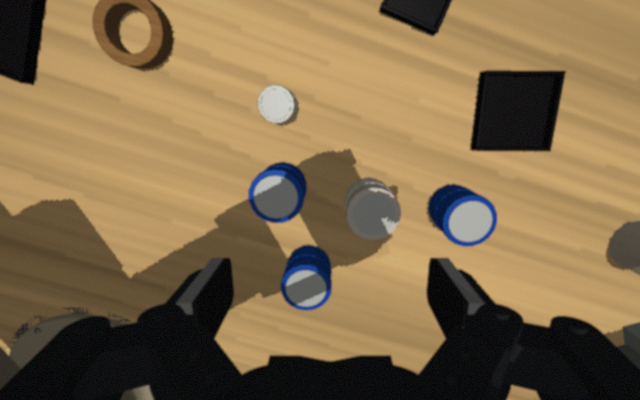

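The wrist view shows tub_s's lid at (276,104), tub_l's lid at (373,210) with a white rim, and blue look-alikes at (277,193), (305,286) and (469,219).

Run:
```python
from h import *
import pickle
c=pickle.load(open("pics/w2.pkl","rb"))
for n,u,v,z in (("S",276,103.5,.045),("L",373,211,.058),("b1",277,194,.058),("b3",305,287,.058),("b2",469,219,.058),("tray",518,111,.013)): print(n,ray(c,u,v,z).round(4))
im=cv2.imread("pics/w2.png")
cv2.imwrite("pics/w2c.png",cv2.resize(im[70:300,220:520],None,fx=2.6,fy=2.6,interpolation=cv2.INTER_CUBIC))
```

```text
S [ 0.4429 -0.1493  0.045 ]
L [ 0.3738 -0.2717  0.058 ]
b1 [ 0.3608 -0.1752  0.058 ]
b3 [ 0.2705 -0.2316  0.058 ]
b2 [ 0.396  -0.3671  0.058 ]
tray [ 0.5139 -0.3895  0.013 ]
```

View pics/w2c.png

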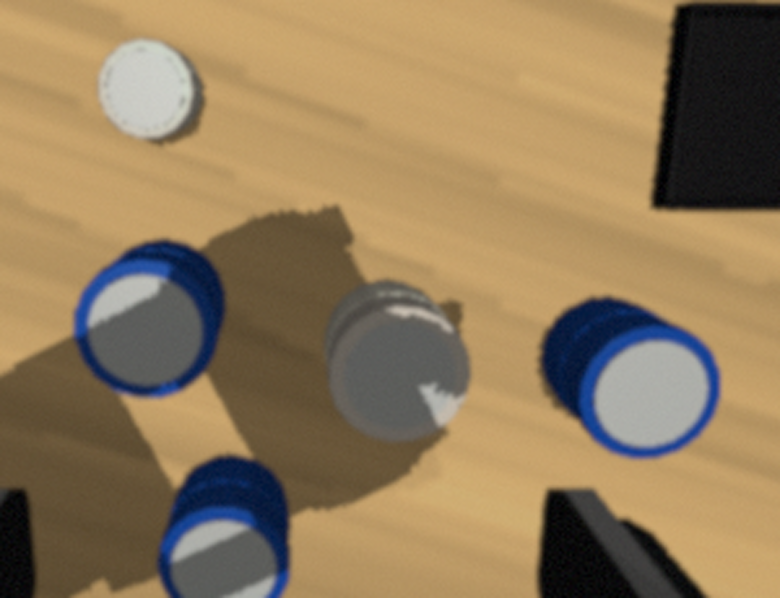

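Run:
```python
from h import *
plan([.443,-.1483,.13],-72,3)
```

```text
t 1.08 pos [ 0.3858 -0.2251  0.1938] jaw -72.0 w 0.0854 F [-0.3 -0.5 -0.2] q6 26.4 tilt [-0.0002 -0.0002]
d world cm [ 5.72  7.68 -6.38] turn ay 0.03 rows 3
{"dx":-2.60,"dy":2.13,"dz":-1.84,"ay":0.01},
{"dx":-2.60,"dy":2.13,"dz":-1.84,"ay":0.01},
{"dx":-2.60,"dy":2.13,"dz":-1.85,"ay":0.01},
```

Call:
jog_arm --rows '[{"hand": 1,"dx": -2.6,"dy": 2.13,"dz": -1.84,"ax": 0,"ay": 0,"az": 0},{"hand": 1,"dx": -2.6,"dy": 2.13,"dz": -1.84,"ax": 0,"ay": 0,"az": 0},{"hand": 1,"dx": -2.6,"dy": 2.13,"dz": -1.84,"ax": 0,"ay": 0,"az": 0},{"hand": 1,"dx": 0,"dy": 0,"dz": 0,"ax": 0,"ay": 0,"az": 0},{"hand": 1,"dx": 0,"dy": 3,"dz": 0,"ax": 0,"ay": 0,"az": 0}]'

```text
time_s: 1.5
position: [0.4443, -0.1527, 0.1022]
tool_rot: [[-0.952, 0.006, 0.306], [-0.306, -0.004, -0.952], [-0.004, -1.0, 0.006]]
ft_force: [1.5, -1.8, 1.4]
grip_width: 0.0852
```

```bash
python3 look.py w3
python3 - <<'E'
from h import *
plan([.443,-.1483,.016],-72,3)
E
```

```text
1.5 [ 0.4443 -0.1527  0.1022] -72.2 [ -2.3  28.1  35.4  -0.3 -63.1  -0.6]
t 1.55 pos [ 0.4406 -0.1513  0.0955] jaw -72.3 w 0.0858 F [-2.6  2.2 -6.4] q6 38.7 tilt [ 0.0031 -0.0033]
d world cm [ 0.24  0.3  -7.95] turn ay -0.28 rows 3
{"dx":-0.11,"dy":2.65,"dz":-0.07,"ay":-0.09},
{"dx":-0.11,"dy":2.65,"dz":-0.07,"ay":-0.09},
{"dx":-0.11,"dy":2.65,"dz":-0.07,"ay":-0.09},
```

View pics/w3.png

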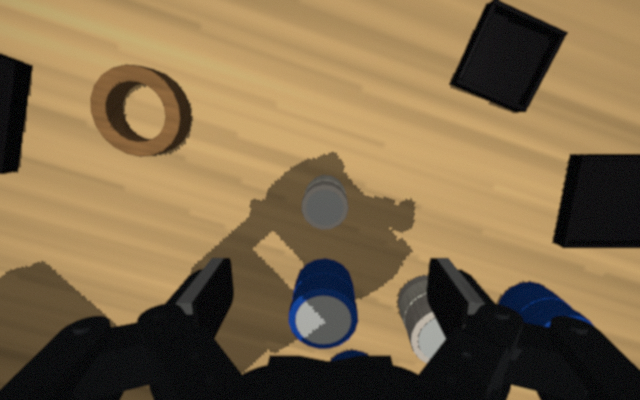

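Run:
```python
from h import *
import pickle
c=pickle.load(open("pics/w3.pkl","rb")); 
print(ray(c,325,203,.045), ray(c,322,320,.058), proj(c,[[.443,-.1483,.045],[.443,-.1493,.016]]))
s=status.observe();print(s["position"]); print(proj(wristcam(s),[s["position"]]))
```

```text
[ 0.44569758 -0.14809744  0.045     ] [ 0.35721612 -0.17372132  0.058     ] [[324.17517825 206.3700477 ]
 [325.68676354 197.09385363]]
[ 0.44059489 -0.1513024   0.0955193 ]
[[330.98773335 233.77577993]]
```

Call:
jog_arm --rows '[{"hand": 1,"dx": -0.1,"dy": 3,"dz": -0.0,"ax": 0,"ay": 0,"az": 0},{"hand": 1,"dx": -0.1,"dy": 3,"dz": 0,"ax": 0,"ay": 0,"az": 0},{"hand": 1,"dx": 0,"dy": 2,"dz": 0,"ax": 0,"ay": 0,"az": 0},{"hand": 1,"dx": 0,"dy": 0,"dz": 0,"ax": 0,"ay": 0,"az": 0},{"hand": 1,"dx": 0,"dy": 0,"dz": 0,"ax": 0,"ay": 0,"az": 0}]'

```text
time_s: 1.97
position: [0.4435, -0.1519, 0.0201]
tool_rot: [[-0.953, -0.001, 0.303], [-0.303, 0.001, -0.953], [0.001, -1.0, -0.001]]
ft_force: [-0.2, -0.4, 1.2]
grip_width: 0.0852
```

```bash
python3 look.py w4
python3 - <<'E'
from h import *
plan([.444,-.1485,.016],-72,3)
E
```

```text
1.9667 [ 0.4435 -0.1519  0.0201] -72.4 [ 0.4 -2.1 -1.6  0.1  0.2  0.1]
t 2.02 pos [ 0.4441 -0.1521  0.0209] jaw -72.4 w 0.0856 F [-0.  -0.4 -0.3] q6 39.0 tilt [-0.0005  0.0007]
d world cm [-0.01  0.36 -0.49] turn ay -0.37 rows 3
{"dx":-0.03,"dy":0.16,"dz":-0.12,"ay":-0.12},
{"dx":-0.03,"dy":0.16,"dz":-0.12,"ay":-0.12},
{"dx":-0.03,"dy":0.16,"dz":-0.12,"ay":-0.12},
```

View pics/w4.png

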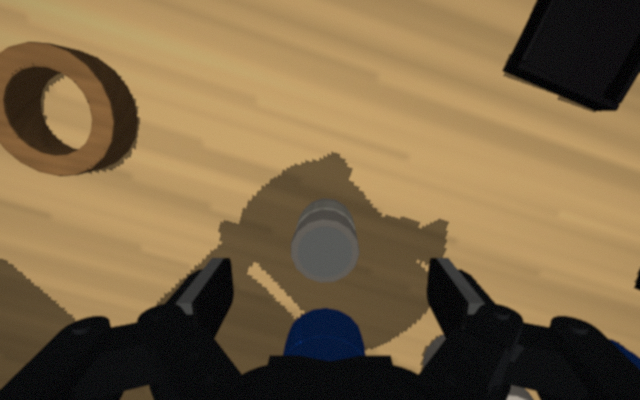

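Call:
jog_arm --newtons 30 --rows '[{"hand": 1,"dx": -0.1,"dy": 0.4,"dz": -0.3,"ax": 0,"ay": 0,"az": 0},{"hand": 0.5,"dx": 0,"dy": 0,"dz": 0,"ax": 0,"ay": 0,"az": 0},{"hand": 0,"dx": 0,"dy": 0,"dz": 0,"ax": 0,"ay": 0,"az": 0},{"hand": 0,"dx": 0,"dy": 0,"dz": 0,"ax": 0,"ay": 0,"az": 0},{"hand": 0,"dx": 0,"dy": 0,"dz": 0,"ax": 0,"ay": 0,"az": 0}]'

```text
time_s: 2.43
position: [0.4441, -0.1479, 0.0162]
tool_rot: [[-0.953, 0.001, 0.304], [-0.304, -0.0, -0.953], [-0.0, -1.0, 0.001]]
ft_force: [-0.3, 1.2, 0.4]
grip_width: 0.0389
```

Call:
jog_arm --rows '[{"hand": 0,"dx": 0,"dy": 0,"dz": 0,"ax": 0,"ay": 0,"az": 0},{"hand": 0,"dx": 0,"dy": 0,"dz": 0,"ax": 0,"ay": 0,"az": 0},{"hand": 0,"dx": 0,"dy": 0,"dz": 0,"ax": 0,"ay": 0,"az": 0},{"hand": 0,"dx": 0,"dy": 0,"dz": 0,"ax": 0,"ay": 0,"az": 0},{"hand": 0,"dx": 0,"dy": 0,"dz": 0,"ax": 0,"ay": 0,"az": 0}]'

```text
time_s: 2.85
position: [0.4439, -0.1478, 0.0158]
tool_rot: [[-0.953, -0.0, 0.304], [-0.304, 0.0, -0.953], [0.0, -1.0, -0.0]]
ft_force: [0.0, 0.0, 0.8]
grip_width: 0.0
```

```bash
python3 look.py w5
```

```text
2.85 [ 0.4439 -0.1478  0.0158] -72.3 [-0.  -0.  -0.1 -0.   0.1  0. ]
```

View pics/w5.png

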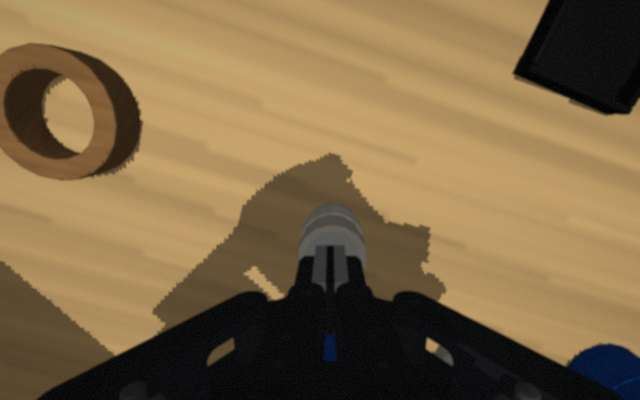

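Run:
```python
from h import *
import pickle
c=pickle.load(open("pics/w4.pkl","rb")); print(ray(c,325,250,.045))
c=pickle.load(open("pics/w5.pkl","rb"))
print([ray(c,u,v,z).round(4) for u,v,z in((331,204,0.01),(300,240,.045),(367,240,.045))])
im=cv2.imread("pics/w5.png"); cv2.imwrite("pics/w5c.png",cv2.resize(im[180:330,240:430],None,fx=4,fy=4,interpolation=cv2.INTER_CUBIC))
im=imaging.get_image("scene")[:,:,::-1]; cv2.imwrite("pics/s5.png",cv2.resize(im[100:260,150:390],None,fx=3,fy=3,interpolation=cv2.INTER_CUBIC))
```

```text
[ 0.44330299 -0.1487066   0.045     ]
[array([ 0.4596, -0.1429,  0.01  ]), array([ 0.4469, -0.1308,  0.045 ]), array([ 0.4569, -0.1622,  0.045 ])]
```

View pics/w5c.png

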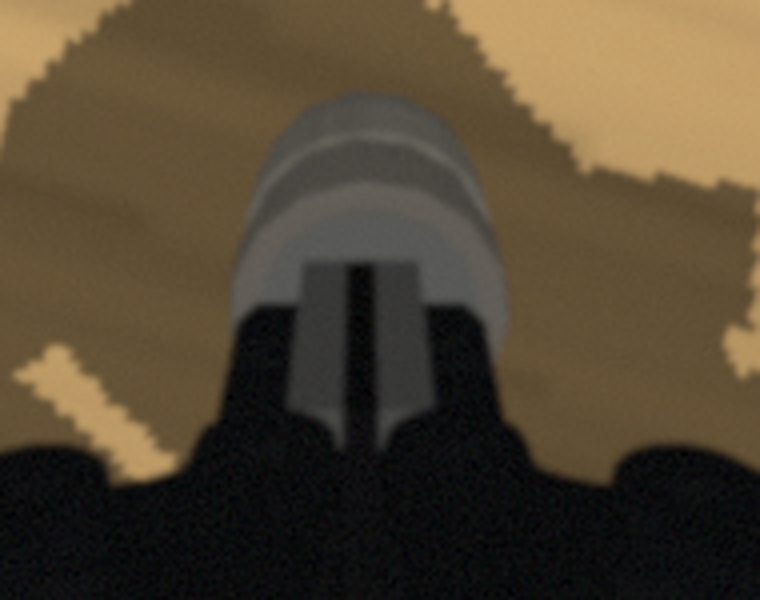

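View pics/s5.png

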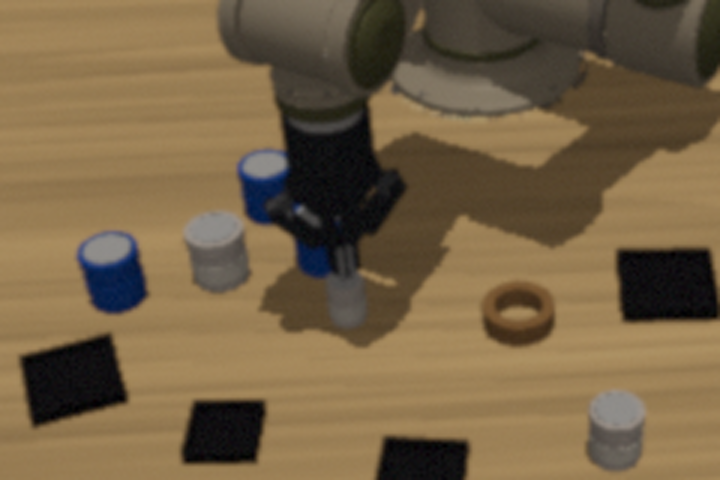

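Call:
jog_arm --rows '[{"hand": 0,"dx": 0,"dy": -1,"dz": 0,"ax": 0,"ay": 0,"az": 0},{"hand": 0,"dx": 0,"dy": -3,"dz": 0,"ax": 0,"ay": 0,"az": 0},{"hand": 0,"dx": 0,"dy": -2,"dz": 0,"ax": 0,"ay": 0,"az": 0},{"hand": 0,"dx": 0,"dy": 0,"dz": 0,"ax": 0,"ay": 0,"az": 0},{"hand": 0,"dx": 0,"dy": 0,"dz": 0,"ax": 0,"ay": 0,"az": 0}]'

```text
time_s: 3.37
position: [0.4443, -0.148, 0.0764]
tool_rot: [[-0.953, 0.002, 0.304], [-0.304, -0.001, -0.953], [-0.001, -1.0, 0.002]]
ft_force: [-0.3, 0.3, -0.1]
grip_width: 0.0001
```

```bash
python3 look.py w6;  python3 - <<'E'
from h import *
import pickle
for n in CM:
    im=imaging.get_image(n)[:,:,::-1]; cv2.imwrite(f"pics/{n}6.png",im)
im=cv2.imread("pics/scene6.png"); a=cv2.resize(im[120:220,200:320],None,fx=5,fy=5,interpolation=cv2.INTER_CUBIC); cv2.imwrite("pics/s6.png",a)
im=cv2.imread("pics/side6.png"); a=cv2.resize(im[80:200,300:440],None,fx=5,fy=5,interpolation=cv2.INTER_CUBIC); cv2.imwrite("pics/t6.png",a)
s=status.observe(); p=s["position"]; print(p)
for n in CM: print(n,proj(CM[n],[p,p+[0,0,.02],p+[0,0,.04]]).round(1))
E
```

```text
3.3667 [ 0.4443 -0.148   0.0764] -72.3 [ 0.   1.8  1.8  0.1 -0.7  0.1]
[ 0.4433871  -0.14752003  0.0749048 ]
scene [[263.8 184.4]
 [263.1 178.6]
 [262.3 172.6]]
side [[356.3 161.8]
 [356.7 156. ]
 [357.1 150.1]]
```

View pics/w6.png

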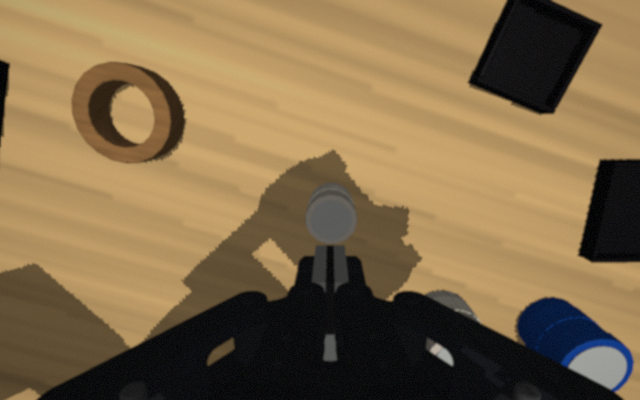

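View pics/s6.png

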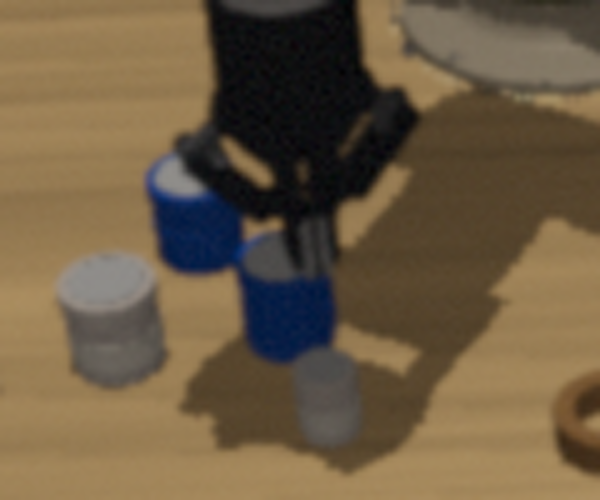

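View pics/t6.png

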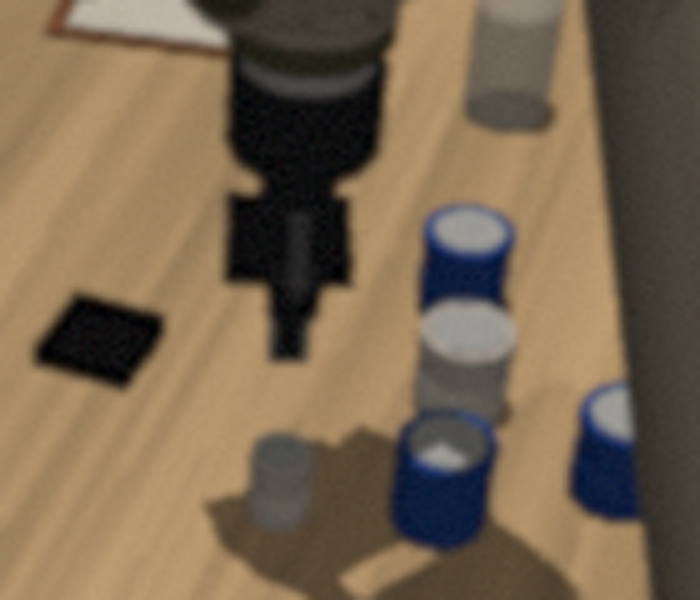

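Picture check: the shut fingertips show at scene (265,172) and side (358,152). Both put them about 37 mm above the reported TCP, so the fingers closed over the lid. tub_s didn't move. I'll lower all my grasp heights by that offset and watch the force going down.

Call:
jog_arm --rows '[{"hand": 1,"dx": 0,"dy": 0,"dz": 0,"ax": 0,"ay": 0,"az": 0},{"hand": 1,"dx": 0,"dy": 0,"dz": 0,"ax": 0,"ay": 0,"az": 0},{"hand": 1,"dx": 0,"dy": 0,"dz": 0,"ax": 0,"ay": 0,"az": 0},{"hand": 1,"dx": 0,"dy": 0,"dz": 0,"ax": 0,"ay": 0,"az": 0},{"hand": 1,"dx": 0,"dy": 0,"dz": 0,"ax": 0,"ay": 0,"az": 0}]'

```text
time_s: 3.93
position: [0.4439, -0.1478, 0.0757]
tool_rot: [[-0.953, -0.0, 0.304], [-0.304, 0.0, -0.953], [0.0, -1.0, -0.0]]
ft_force: [0.7, -0.1, 0.9]
grip_width: 0.0607
```

Run:
```python
from h import *
import pickle
c=pickle.load(open("pics/w6.pkl","rb")); print(ray(c,331,217,.045))
plan([.444,-.1482,-.02],-72,3)
```

```text
[ 0.4443266  -0.14821224  0.045     ]
t 3.93 pos [ 0.4439 -0.1478  0.0757] jaw -72.3 w 0.0607 F [ 0.7 -0.1  0.9] q6 39.3 tilt [ 0.0002 -0.0003]
d world cm [ 0.01 -0.04 -9.57] turn ay -0.31 rows 3
{"dx":-0.00,"dy":3.19,"dz":0.01,"ay":-0.10},
{"dx":0.00,"dy":3.19,"dz":0.01,"ay":-0.10},
{"dx":0.00,"dy":3.19,"dz":0.01,"ay":-0.10},
```

Call:
jog_arm --rows '[{"hand": 1,"dx": 0,"dy": 1,"dz": 0,"ax": 0,"ay": 0,"az": 0},{"hand": 1,"dx": 0,"dy": 2.5,"dz": 0,"ax": 0,"ay": 0,"az": 0},{"hand": 1,"dx": 0,"dy": 2.5,"dz": 0,"ax": 0,"ay": 0,"az": 0},{"hand": 1,"dx": 0,"dy": 1.5,"dz": 0,"ax": 0,"ay": 0,"az": 0},{"hand": 1,"dx": 0,"dy": 1,"dz": 0,"ax": 0,"ay": 0,"az": 0}]'

```text
time_s: 4.35
position: [0.4433, -0.1475, -0.0108]
tool_rot: [[-0.953, -0.002, 0.304], [-0.304, 0.001, -0.953], [0.001, -1.0, -0.002]]
ft_force: [-1.1, -0.5, -0.2]
grip_width: 0.0854
```

Call:
jog_arm --newtons 30 --rows '[{"hand": 1,"dx": 0,"dy": 1.1,"dz": 0,"ax": 0,"ay": 0,"az": 0},{"hand": 0.5,"dx": 0,"dy": 0,"dz": 0,"ax": 0,"ay": 0,"az": 0},{"hand": 0.2,"dx": 0,"dy": 0,"dz": 0,"ax": 0,"ay": 0,"az": 0},{"hand": 0.2,"dx": 0,"dy": 0,"dz": 0,"ax": 0,"ay": 0,"az": 0},{"hand": 0.2,"dx": 0,"dy": 0,"dz": 0,"ax": 0,"ay": 0,"az": 0}]'

```text
time_s: 4.77
position: [0.4443, -0.1481, -0.0195]
tool_rot: [[-0.953, 0.001, 0.304], [-0.304, -0.001, -0.953], [-0.001, -1.0, 0.001]]
ft_force: [0.7, 0.4, 0.0]
grip_width: 0.039
```

Call:
jog_arm --rows '[{"hand": 0.0,"dx": 0,"dy": 0,"dz": 0,"ax": 0,"ay": 0,"az": 0},{"hand": 0,"dx": 0,"dy": 0,"dz": 0,"ax": 0,"ay": 0,"az": 0},{"hand": 0,"dx": 0,"dy": 0,"dz": 0,"ax": 0,"ay": 0,"az": 0},{"hand": 0,"dx": 0,"dy": -0.5,"dz": 0,"ax": 0,"ay": 0,"az": 0},{"hand": 0,"dx": 0,"dy": 0,"dz": 0,"ax": 0,"ay": 0,"az": 0}]'

```text
time_s: 5.18
position: [0.4443, -0.148, -0.0144]
tool_rot: [[-0.953, 0.001, 0.304], [-0.304, -0.001, -0.953], [-0.001, -1.0, 0.001]]
ft_force: [1.2, 0.4, -0.3]
grip_width: 0.0351
```

```bash
python3 look.py w7;  python3 - <<'E'
from h import *
plan([.59,-.25,.05],-72,5)
E
```

```text
5.1833 [ 0.4443 -0.148  -0.0144] -72.3 [-0.   0.6  0.5  0.1 -1.2  0.1]
t 5.23 pos [ 0.4441 -0.148  -0.0147] jaw -72.3 w 0.0347 F [-0.6  1.2 -0.7] q6 39.3 tilt [-0.0006  0.0007]
d world cm [ 14.59 -10.2    6.47] turn ay -0.3 rows 5
{"dx":-2.16,"dy":-1.29,"dz":2.83,"ay":-0.06},
{"dx":-2.16,"dy":-1.29,"dz":2.83,"ay":-0.06},
{"dx":-2.15,"dy":-1.29,"dz":2.84,"ay":-0.06},
{"dx":-2.15,"dy":-1.29,"dz":2.84,"ay":-0.06},
{"dx":-2.15,"dy":-1.29,"dz":2.84,"ay":-0.06}
--
```

View pics/w7.png

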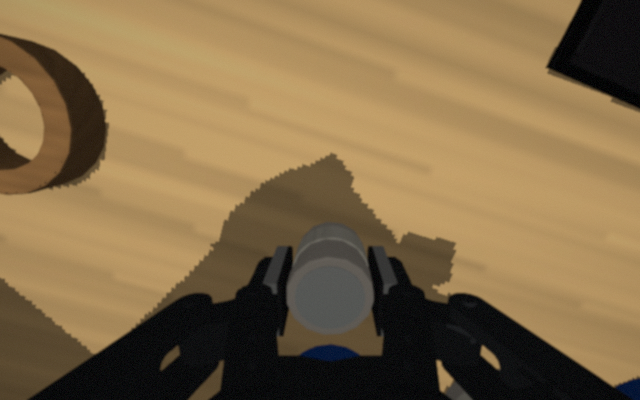

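Call:
jog_arm --rows '[{"hand": 0,"dx": 0,"dy": -1.5,"dz": 0,"ax": 0,"ay": 0,"az": 0},{"hand": 0,"dx": -1.0,"dy": -2,"dz": 1.3,"ax": 0,"ay": 0,"az": 0},{"hand": 0,"dx": -2.15,"dy": -1,"dz": 2.84,"ax": 0,"ay": 0,"az": 0},{"hand": 0,"dx": -2.15,"dy": 0,"dz": 2.84,"ax": 0,"ay": 0,"az": 0},{"hand": 0,"dx": -2.15,"dy": 0,"dz": 2.84,"ax": 0,"ay": 0,"az": 0}]'

```text
time_s: 5.65
position: [0.5462, -0.2197, 0.0309]
tool_rot: [[-0.953, 0.001, 0.304], [-0.304, -0.001, -0.953], [-0.001, -1.0, 0.001]]
ft_force: [-0.1, -1.6, -0.7]
grip_width: 0.0347
```

Call:
jog_arm --rows '[{"hand": 0,"dx": -2.15,"dy": 0,"dz": 2.84,"ax": 0,"ay": 0,"az": 0},{"hand": 0,"dx": -1.15,"dy": 0,"dz": 1.5,"ax": 0,"ay": 0,"az": 0},{"hand": 0,"dx": 0,"dy": 0,"dz": 0,"ax": 0,"ay": 0,"az": 0},{"hand": 0,"dx": 0,"dy": 0,"dz": 0,"ax": 0,"ay": 0,"az": 0},{"hand": 0,"dx": 0,"dy": 0,"dz": 0,"ax": 0,"ay": 0,"az": 0}]'

```text
time_s: 6.07
position: [0.5885, -0.2494, 0.0294]
tool_rot: [[-0.953, -0.001, 0.304], [-0.304, 0.001, -0.953], [0.001, -1.0, -0.001]]
ft_force: [0.6, -0.3, -1.1]
grip_width: 0.0349
```

```bash
python3 look.py w8;  python3 - <<'E'
from h import *
plan([.59,-.25,-.0145],-72,5)
E
```

```text
6.0667 [ 0.5885 -0.2494  0.0294] -72.3 [ 0.2 -0.8  0.6  0.  -0.   0. ]
t 6.12 pos [ 0.5885 -0.2493  0.0297] jaw -72.3 w 0.0349 F [-0.5 -0.5 -0.4] q6 38.7 tilt [ 0.0009 -0.0011]
d world cm [ 0.15 -0.07 -4.42] turn ay -0.29 rows 5
{"dx":-0.02,"dy":0.88,"dz":0.02,"ay":-0.06},
{"dx":-0.02,"dy":0.88,"dz":0.02,"ay":-0.06},
{"dx":-0.02,"dy":0.88,"dz":0.02,"ay":-0.06},
{"dx":-0.02,"dy":0.88,"dz":0.02,"ay":-0.06},
{"dx":-0.02,"dy":0.88,"dz":0.02,"ay":-0.06}
--
```

View pics/w8.png

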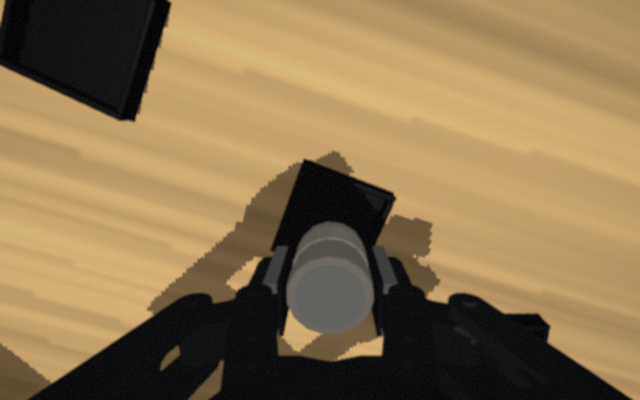

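Call:
jog_arm --rows '[{"hand": 0,"dx": -0.1,"dy": 1.2,"dz": 0.05,"ax": 0,"ay": 0,"az": 0},{"hand": 0,"dx": 0,"dy": 1.5,"dz": 0,"ax": 0,"ay": 0,"az": 0},{"hand": 0,"dx": 0,"dy": 1.0,"dz": 0,"ax": 0,"ay": 0,"az": 0},{"hand": 0,"dx": 0,"dy": 0.5,"dz": 0,"ax": 0,"ay": 0,"az": 0},{"hand": 0,"dx": 0,"dy": 0.2,"dz": 0,"ax": 0,"ay": 0,"az": 0}]'

```text
time_s: 6.53
position: [0.5898, -0.2497, -0.0154]
tool_rot: [[-0.953, -0.002, 0.304], [-0.304, 0.001, -0.953], [0.001, -1.0, -0.002]]
ft_force: [-1.3, 2.6, 5.1]
grip_width: 0.0352
```

Call:
jog_arm --rows '[{"hand": 0,"dx": 0,"dy": 0,"dz": 0,"ax": 0,"ay": 0,"az": 0},{"hand": 0,"dx": 0,"dy": 0.15,"dz": 0,"ax": 0,"ay": 0,"az": 0},{"hand": 0,"dx": 0,"dy": 0,"dz": 0,"ax": 0,"ay": 0,"az": 0},{"hand": 0,"dx": 0,"dy": 0,"dz": 0,"ax": 0,"ay": 0,"az": 0},{"hand": 0,"dx": 0,"dy": 0,"dz": 0,"ax": 0,"ay": 0,"az": 0}]'

```text
time_s: 6.95
position: [0.5907, -0.2504, -0.0153]
tool_rot: [[-0.953, 0.001, 0.304], [-0.304, -0.0, -0.953], [-0.0, -1.0, 0.001]]
ft_force: [0.4, 0.3, 0.5]
grip_width: 0.035
```

Call:
jog_arm --rows '[{"hand": 0.5,"dx": 0,"dy": 0,"dz": 0,"ax": 0,"ay": 0,"az": 0},{"hand": 0.6,"dx": 0,"dy": 0,"dz": 0,"ax": 0,"ay": 0,"az": 0},{"hand": 0.9,"dx": 0,"dy": 0,"dz": 0,"ax": 0,"ay": 0,"az": 0},{"hand": 1,"dx": 0,"dy": 0,"dz": 0,"ax": 0,"ay": 0,"az": 0},{"hand": 1,"dx": 0,"dy": 0,"dz": 0,"ax": 0,"ay": 0,"az": 0}]'

```text
time_s: 7.37
position: [0.5905, -0.2502, -0.0157]
tool_rot: [[-0.953, 0.0, 0.304], [-0.304, 0.0, -0.953], [-0.0, -1.0, -0.0]]
ft_force: [0.3, 0.4, -0.1]
grip_width: 0.0846
```

Call:
jog_arm --rows '[{"hand": 1,"dx": 0,"dy": -1,"dz": 0,"ax": 0,"ay": 0,"az": 0},{"hand": 1,"dx": 0,"dy": -3,"dz": 0,"ax": 0,"ay": 0,"az": 0},{"hand": 1,"dx": 0,"dy": -4,"dz": 0,"ax": 0,"ay": 0,"az": 0},{"hand": 1,"dx": 0,"dy": -2,"dz": 0,"ax": 0,"ay": 0,"az": 0},{"hand": 1,"dx": 0,"dy": 0,"dz": 0,"ax": 0,"ay": 0,"az": 0}]'

```text
time_s: 7.78
position: [0.5927, -0.2516, 0.0907]
tool_rot: [[-0.953, 0.009, 0.304], [-0.304, -0.006, -0.953], [-0.006, -1.0, 0.008]]
ft_force: [-1.0, -0.7, 0.0]
grip_width: 0.0853
```

```bash
python3 look.py w9;  python3 - <<'E'
from h import *
plan([.373,-.272,.06],25,5)
E
```

```text
7.7833 [ 0.5927 -0.2516  0.0907] -72.3 [-0.1  3.2  4.6  0.1 -4.1  0. ]
t 7.83 pos [ 0.5916 -0.2509  0.0877] jaw -72.3 w 0.0857 F [ 0.2  0.1 -0.9] q6 38.8 tilt [-0.0037  0.0046]
d world cm [-21.86  -2.11  -2.77] turn ay 82.7 rows 12
{"dx":1.79,"dy":0.23,"dz":-0.39,"ay":6.89},
{"dx":1.82,"dy":0.23,"dz":-0.17,"ay":6.89},
{"dx":1.83,"dy":0.23,"dz":0.05,"ay":6.89},
{"dx":1.81,"dy":0.23,"dz":0.27,"ay":6.89},
{"dx":1.76,"dy":0.23,"dz":0.49,"ay":6.89}
--
{"dx":1.69,"dy":0.23,"dz":0.69,"ay":6.89},
{"dx":1.60,"dy":0.23,"dz":0.89,"ay":6.89},
{"dx":1.48,"dy":0.23,"dz":1.08,"ay":6.89},
{"dx":1.34,"dy":0.23,"dz":1.25,"ay":6.89},
{"dx":1.18,"dy":0.23,"dz":1.40,"ay":6.89}
--
{"dx":1.00,"dy":0.23,"dz":1.53,"ay":6.89},
{"dx":0.81,"dy":0.23,"dz":1.64,"ay":6.89},
```

View pics/w9.png

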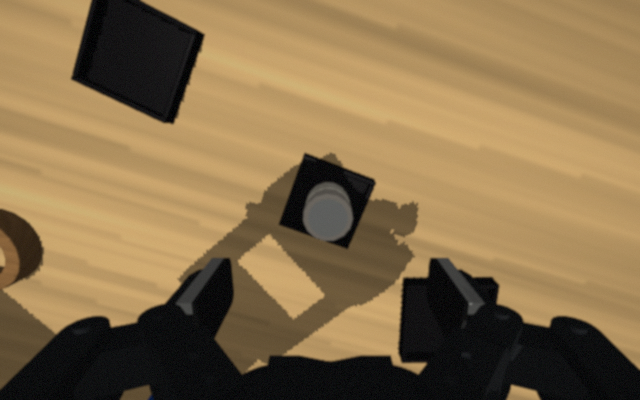

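```bash
sed -i 's/def plan(target,ang=None,n=5,start=None):/def plan(target,ang=None,n=5,turn=None):/; s/d=np.array(target)-p; turn=0 if ang is None else/d=np.array(target)-p; turn=turn if turn is not None else 0 if ang is None else/' h.py;  python3 - <<'E'
from h import *
plan([.373,-.272,.07],25,15,-97.3)
E
```

```text
t 7.83 pos [ 0.5916 -0.2509  0.0877] jaw -72.3 w 0.0857 F [ 0.2  0.1 -0.9] q6 38.8 tilt [-0.0037  0.0046]
d world cm [-21.86  -2.11  -1.77] turn ay -97.3 rows 15
{"dx":1.43,"dy":0.12,"dz":-0.31,"ay":-6.49},
{"dx":1.39,"dy":0.12,"dz":-0.47,"ay":-6.49},
{"dx":1.33,"dy":0.12,"dz":-0.62,"ay":-6.49},
{"dx":1.25,"dy":0.12,"dz":-0.77,"ay":-6.49},
{"dx":1.15,"dy":0.12,"dz":-0.90,"ay":-6.49}
--
{"dx":1.04,"dy":0.12,"dz":-1.03,"ay":-6.49},
{"dx":0.92,"dy":0.12,"dz":-1.14,"ay":-6.49},
{"dx":0.78,"dy":0.12,"dz":-1.24,"ay":-6.49},
{"dx":0.64,"dy":0.12,"dz":-1.32,"ay":-6.49},
{"dx":0.49,"dy":0.12,"dz":-1.38,"ay":-6.49}
--
{"dx":0.33,"dy":0.12,"dz":-1.43,"ay":-6.49},
{"dx":0.16,"dy":0.12,"dz":-1.45,"ay":-6.49},
{"dx":-0.00,"dy":0.12,"dz":-1.46,"ay":-6.49},
{"dx":-0.17,"dy":0.12,"dz":-1.45,"ay":-6.49},
{"dx":-0.33,"dy":0.12,"dz":-1.43,"ay":-6.49}
--
```

Call:
jog_arm --rows '[{"hand": 1,"dx": 1.43,"dy": 0.1,"dz": -0.31,"ax": 0,"ay": -6.5,"az": 0},{"hand": 1,"dx": 1.39,"dy": 0.1,"dz": -0.47,"ax": 0,"ay": -6.5,"az": 0},{"hand": 1,"dx": 1.33,"dy": 0.1,"dz": -0.62,"ax": 0,"ay": -6.5,"az": 0},{"hand": 1,"dx": 1.25,"dy": 0.1,"dz": -0.77,"ax": 0,"ay": -6.5,"az": 0},{"hand": 1,"dx": 1.15,"dy": 0.1,"dz": -0.9,"ax": 0,"ay": -6.5,"az": 0}]'

```text
time_s: 8.25
position: [0.5163, -0.257, 0.0784]
tool_rot: [[-0.636, -0.002, 0.772], [-0.772, 0.001, -0.636], [0.0, -1.0, -0.002]]
ft_force: [-0.0, -0.7, 0.1]
grip_width: 0.0853
```

Call:
jog_arm --rows '[{"hand": 1,"dx": 1.04,"dy": 0.1,"dz": -1.03,"ax": 0,"ay": -6.5,"az": 0},{"hand": 1,"dx": 0.92,"dy": 0.1,"dz": -1.14,"ax": 0,"ay": -6.5,"az": 0},{"hand": 1,"dx": 0.78,"dy": 0.1,"dz": -1.24,"ax": 0,"ay": -6.5,"az": 0},{"hand": 1,"dx": 0.64,"dy": 0.1,"dz": -1.32,"ax": 0,"ay": -6.5,"az": 0},{"hand": 1,"dx": 0.49,"dy": 0.1,"dz": -1.38,"ax": 0,"ay": -6.5,"az": 0}]'

```text
time_s: 8.67
position: [0.4435, -0.264, 0.0736]
tool_rot: [[-0.122, -0.001, 0.993], [-0.993, 0.001, -0.122], [-0.001, -1.0, -0.002]]
ft_force: [0.2, 0.1, -0.2]
grip_width: 0.0852
```

Call:
jog_arm --rows '[{"hand": 1,"dx": 0.33,"dy": 0.1,"dz": -1.43,"ax": 0,"ay": -6.5,"az": 0},{"hand": 1,"dx": 0.16,"dy": 0.1,"dz": -1.45,"ax": 0,"ay": -6.5,"az": 0},{"hand": 1,"dx": 0,"dy": 0.1,"dz": -1.46,"ax": 0,"ay": -6.5,"az": 0},{"hand": 1,"dx": -0.17,"dy": 0.1,"dz": -1.45,"ax": 0,"ay": -6.5,"az": 0},{"hand": 1,"dx": -0.33,"dy": 0.1,"dz": -1.43,"ax": 0,"ay": -6.5,"az": 0}]'

```text
time_s: 9.08
position: [0.3708, -0.2711, 0.0687]
tool_rot: [[0.431, -0.001, 0.902], [-0.902, 0.001, 0.431], [-0.002, -1.0, -0.0]]
ft_force: [0.7, -0.7, -1.1]
grip_width: 0.0853
```

Call:
jog_arm --rows '[{"hand": 1,"dx": 0,"dy": 0,"dz": 0,"ax": 0,"ay": 0,"az": 0},{"hand": 1,"dx": 0,"dy": 0,"dz": 0,"ax": 0,"ay": 0,"az": 0},{"hand": 1,"dx": 0,"dy": 0,"dz": 0,"ax": 0,"ay": 0,"az": 0},{"hand": 1,"dx": 0,"dy": 0,"dz": 0,"ax": 0,"ay": 0,"az": 0},{"hand": 1,"dx": 0,"dy": 0,"dz": 0,"ax": 0,"ay": 0,"az": 0}]'

```text
time_s: 9.5
position: [0.3724, -0.2715, 0.0692]
tool_rot: [[0.425, 0.0, 0.905], [-0.905, 0.0, 0.425], [0.0, -1.0, 0.0]]
ft_force: [0.0, -0.0, -0.7]
grip_width: 0.0855
```

```bash
python3 look.py w10;  python3 - <<'E'
from h import *
plan([.3738,-.272,-.015],25,5)
print(proj(wristcam(status.observe()),[.3738,-.272,.058]))
E
```

```text
9.5 [ 0.3724 -0.2715  0.0692] 25.2 [-0.  -0.1  0.2 -0.  -0.  -0.5]
t 9.55 pos [ 0.3723 -0.2715  0.0693] jaw 25.2 w 0.0853 F [ 0.2 -0.3 -0.3] q6 -76.0 tilt [0. 0.]
d world cm [ 0.15 -0.05 -8.43] turn ay 0.17 rows 5
{"dx":0.02,"dy":1.69,"dz":0.02,"ay":0.03},
{"dx":0.02,"dy":1.69,"dz":0.02,"ay":0.03},
{"dx":0.02,"dy":1.69,"dz":0.02,"ay":0.03},
{"dx":0.02,"dy":1.69,"dz":0.02,"ay":0.03},
{"dx":0.02,"dy":1.69,"dz":0.02,"ay":0.03}
--
[[332.00105691 230.41793891]]
```

View pics/w10.png

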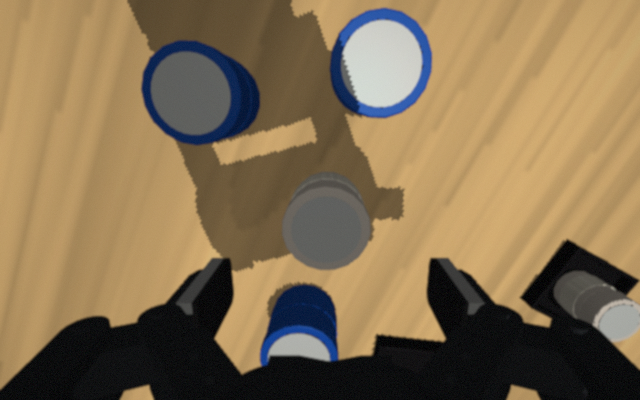

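Run:
```python
from h import *
import pickle
c=pickle.load(open("pics/w10.pkl","rb")); p=ray(c,326.5,226,.058); print(p); plan([p[0],p[1],-.015],25,5)
```

```text
[ 0.36956673 -0.27080513  0.058     ]
t 9.55 pos [ 0.3723 -0.2715  0.0693] jaw 25.2 w 0.0853 F [ 0.2 -0.3 -0.3] q6 -76.0 tilt [0. 0.]
d world cm [-0.28  0.07 -8.43] turn ay 0.17 rows 5
{"dx":-0.04,"dy":1.69,"dz":-0.04,"ay":0.03},
{"dx":-0.04,"dy":1.69,"dz":-0.04,"ay":0.03},
{"dx":-0.04,"dy":1.69,"dz":-0.04,"ay":0.03},
{"dx":-0.04,"dy":1.69,"dz":-0.04,"ay":0.03},
{"dx":-0.04,"dy":1.69,"dz":-0.04,"ay":0.03}
--
```

Call:
jog_arm --rows '[{"hand": 1,"dx": -0.1,"dy": 1,"dz": -0.1,"ax": 0,"ay": 0,"az": 0},{"hand": 1,"dx": 0,"dy": 2.5,"dz": 0,"ax": 0,"ay": 0,"az": 0},{"hand": 1,"dx": 0,"dy": 2.5,"dz": 0,"ax": 0,"ay": 0,"az": 0},{"hand": 1,"dx": 0,"dy": 1.5,"dz": 0,"ax": 0,"ay": 0,"az": 0},{"hand": 1,"dx": 0,"dy": 1,"dz": 0,"ax": 0,"ay": 0,"az": 0}]'

```text
time_s: 9.97
position: [0.3703, -0.2705, -0.0173]
tool_rot: [[0.425, -0.001, 0.905], [-0.905, 0.002, 0.425], [-0.002, -1.0, -0.0]]
ft_force: [-0.5, -0.3, -0.0]
grip_width: 0.0852
```

Call:
jog_arm --rows '[{"hand": 0.6,"dx": 0,"dy": 0,"dz": 0,"ax": 0,"ay": 0,"az": 0},{"hand": 0.4,"dx": 0,"dy": 0,"dz": 0,"ax": 0,"ay": 0,"az": 0},{"hand": 0.3,"dx": 0,"dy": 0,"dz": 0,"ax": 0,"ay": 0,"az": 0},{"hand": 0.2,"dx": 0,"dy": 0,"dz": 0,"ax": 0,"ay": 0,"az": 0},{"hand": 0,"dx": 0,"dy": 0,"dz": 0,"ax": 0,"ay": 0,"az": 0}]'

```text
time_s: 10.38
position: [0.3709, -0.2715, -0.015]
tool_rot: [[0.426, 0.001, 0.905], [-0.905, -0.001, 0.426], [0.002, -1.0, 0.0]]
ft_force: [0.0, 0.3, 1.2]
grip_width: 0.0552
```

Call:
jog_arm --newtons 40 --rows '[{"hand": 0,"dx": 0,"dy": 0,"dz": 0,"ax": 0,"ay": 0,"az": 0},{"hand": 0,"dx": 0,"dy": 0,"dz": 0,"ax": 0,"ay": 0,"az": 0},{"hand": 0,"dx": 0,"dy": 0,"dz": 0,"ax": 0,"ay": 0,"az": 0},{"hand": 0,"dx": 0,"dy": -0.5,"dz": 0,"ax": 0,"ay": 0,"az": 0},{"hand": 0,"dx": 0,"dy": -0.5,"dz": 0,"ax": 0,"ay": 0,"az": 0}]'

```text
time_s: 10.8
position: [0.3704, -0.271, -0.0054]
tool_rot: [[0.426, -0.0, 0.905], [-0.905, 0.0, 0.426], [-0.001, -1.0, -0.0]]
ft_force: [0.4, -0.2, -1.3]
grip_width: 0.0548
```

```bash
python3 look.py w11;  python3 - <<'E'
from h import *
plan([.514,-.39,.07],25,5)
E
```

```text
10.8 [ 0.3704 -0.271  -0.0054] 25.2 [ 0.1 -6.6 -3.4  0.1  9.8  0.1]
t 10.85 pos [ 0.3707 -0.2714 -0.0045] jaw 25.2 w 0.0544 F [ 0.2 -0.3  0.1] q6 -76.2 tilt [0.001  0.0002]
d world cm [ 14.33 -11.86   7.45] turn ay 0.19 rows 5
{"dx":3.37,"dy":-1.49,"dz":1.58,"ay":0.04},
{"dx":3.37,"dy":-1.49,"dz":1.58,"ay":0.04},
{"dx":3.36,"dy":-1.49,"dz":1.59,"ay":0.04},
{"dx":3.36,"dy":-1.49,"dz":1.59,"ay":0.04},
{"dx":3.36,"dy":-1.49,"dz":1.59,"ay":0.04}
--
```

View pics/w11.png

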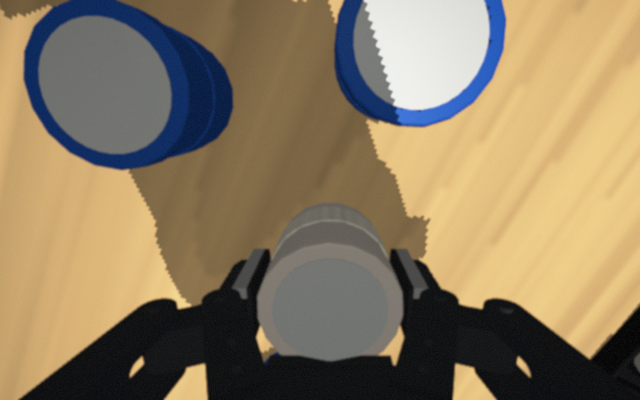

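Call:
jog_arm --rows '[{"hand": 0,"dx": 0,"dy": -3,"dz": 0,"ax": 0,"ay": 0,"az": 0},{"hand": 0,"dx": 0,"dy": -3.5,"dz": 0,"ax": 0,"ay": 0,"az": 0},{"hand": 0,"dx": 1.5,"dy": -1,"dz": 0.7,"ax": 0,"ay": 0,"az": 0},{"hand": 0,"dx": 3.36,"dy": 0,"dz": 1.58,"ax": 0,"ay": 0,"az": 0},{"hand": 0,"dx": 3.36,"dy": 0,"dz": 1.58,"ax": 0,"ay": 0,"az": 0}]'

```text
time_s: 11.27
position: [0.4413, -0.3297, 0.0711]
tool_rot: [[0.425, 0.001, 0.905], [-0.905, -0.002, 0.425], [0.002, -1.0, 0.001]]
ft_force: [1.0, -0.9, -1.2]
grip_width: 0.0545
```

Call:
jog_arm --rows '[{"hand": 0,"dx": 3.36,"dy": 0,"dz": 1.58,"ax": 0,"ay": 0,"az": 0},{"hand": 0,"dx": 3.36,"dy": 0,"dz": 1.58,"ax": 0,"ay": 0,"az": 0},{"hand": 0,"dx": 1.86,"dy": 1,"dz": 0.88,"ax": 0,"ay": 0,"az": 0},{"hand": 0,"dx": 0,"dy": 2.0,"dz": 0,"ax": 0,"ay": 0,"az": 0},{"hand": 0,"dx": 0,"dy": 0,"dz": 0,"ax": 0,"ay": 0,"az": 0}]'

```text
time_s: 11.68
position: [0.5125, -0.3884, 0.0354]
tool_rot: [[0.426, -0.004, 0.905], [-0.905, 0.005, 0.426], [-0.006, -1.0, -0.002]]
ft_force: [-1.2, 1.2, -2.7]
grip_width: 0.0548
```

```bash
python3 look.py w12;  python3 - <<'E'
from h import *
plan([.514,-.39,-.011],25,5)
E
```

```text
11.6833 [ 0.5125 -0.3884  0.0354] 25.2 [-0.1 -3.2  0.5  0.   3.7 -0. ]
t 11.73 pos [ 0.5125 -0.3884  0.0373] jaw 25.2 w 0.0547 F [ 0.7  0.1 -0.4] q6 -72.9 tilt [-0.005  -0.0015]
d world cm [ 0.15 -0.16 -4.83] turn ay 0.19 rows 5
{"dx":0.04,"dy":0.97,"dz":0.01,"ay":0.04},
{"dx":0.04,"dy":0.97,"dz":0.01,"ay":0.04},
{"dx":0.04,"dy":0.97,"dz":0.01,"ay":0.04},
{"dx":0.04,"dy":0.97,"dz":0.01,"ay":0.04},
{"dx":0.04,"dy":0.97,"dz":0.01,"ay":0.04}
--
```

View pics/w12.png

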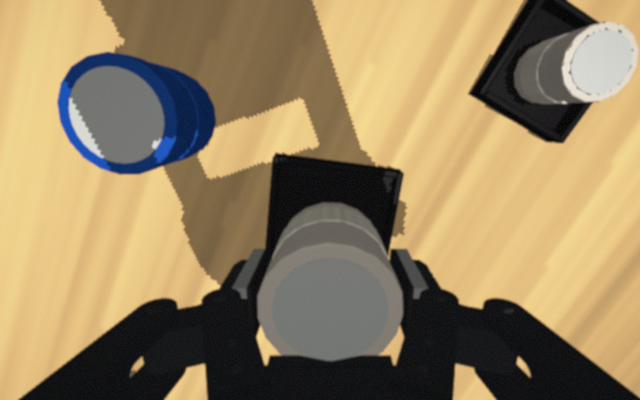

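Call:
jog_arm --rows '[{"hand": 0,"dx": 0.2,"dy": 1.2,"dz": 0.05,"ax": 0,"ay": 0,"az": 0},{"hand": 0,"dx": 0,"dy": 1.5,"dz": 0,"ax": 0,"ay": 0,"az": 0},{"hand": 0,"dx": 0,"dy": 1.0,"dz": 0,"ax": 0,"ay": 0,"az": 0},{"hand": 0,"dx": 0,"dy": 0.6,"dz": 0,"ax": 0,"ay": 0,"az": 0},{"hand": 0,"dx": 0,"dy": 0.2,"dz": 0,"ax": 0,"ay": 0,"az": 0}]'

```text
time_s: 12.15
position: [0.5144, -0.3907, -0.0063]
tool_rot: [[0.426, -0.001, 0.905], [-0.905, 0.001, 0.426], [-0.001, -1.0, -0.0]]
ft_force: [-0.6, 0.0, -1.2]
grip_width: 0.0549
```

Call:
jog_arm --rows '[{"hand": 0,"dx": 0,"dy": 0,"dz": 0,"ax": 0,"ay": 0,"az": 0},{"hand": 0,"dx": 0,"dy": 0.1,"dz": 0,"ax": 0,"ay": 0,"az": 0},{"hand": 0,"dx": 0,"dy": 0,"dz": 0,"ax": 0,"ay": 0,"az": 0},{"hand": 0,"dx": 0,"dy": 0,"dz": 0,"ax": 0,"ay": 0,"az": 0},{"hand": 0,"dx": 0,"dy": 0,"dz": 0,"ax": 0,"ay": 0,"az": 0}]'

```text
time_s: 12.57
position: [0.515, -0.3913, -0.0062]
tool_rot: [[0.426, 0.0, 0.905], [-0.905, -0.001, 0.426], [0.001, -1.0, 0.0]]
ft_force: [-0.4, -0.3, -0.8]
grip_width: 0.0546
```

Call:
jog_arm --rows '[{"hand": 0,"dx": -0.1,"dy": 0.2,"dz": 0,"ax": 0,"ay": 0,"az": 0},{"hand": 0,"dx": 0,"dy": 0.15,"dz": 0,"ax": 0,"ay": 0,"az": 0},{"hand": 0,"dx": 0,"dy": 0.1,"dz": 0,"ax": 0,"ay": 0,"az": 0},{"hand": 0,"dx": 0,"dy": 0,"dz": 0,"ax": 0,"ay": 0,"az": 0},{"hand": 0,"dx": 0,"dy": 0,"dz": 0,"ax": 0,"ay": 0,"az": 0}]'

```text
time_s: 12.98
position: [0.5144, -0.3902, -0.0109]
tool_rot: [[0.426, -0.0, 0.905], [-0.905, -0.0, 0.426], [0.0, -1.0, -0.0]]
ft_force: [-2.2, 1.7, 3.8]
grip_width: 0.0549
```

Light contact, so I'm releasing and rising.

Call:
jog_arm --rows '[{"hand": 0.7,"dx": 0,"dy": 0,"dz": 0,"ax": 0,"ay": 0,"az": 0},{"hand": 0.8,"dx": 0,"dy": 0,"dz": 0,"ax": 0,"ay": 0,"az": 0},{"hand": 1,"dx": 0,"dy": 0,"dz": 0,"ax": 0,"ay": 0,"az": 0},{"hand": 1,"dx": 0,"dy": 0,"dz": 0,"ax": 0,"ay": 0,"az": 0},{"hand": 1,"dx": 0,"dy": 0,"dz": 0,"ax": 0,"ay": 0,"az": 0}]'

```text
time_s: 13.4
position: [0.5144, -0.3902, -0.0113]
tool_rot: [[0.426, -0.0, 0.905], [-0.905, 0.0, 0.426], [-0.0, -1.0, -0.0]]
ft_force: [-0.5, -0.3, 0.0]
grip_width: 0.0853
```

Call:
jog_arm --rows '[{"hand": 1,"dx": 0,"dy": -1,"dz": 0,"ax": 0,"ay": 0,"az": 0},{"hand": 1,"dx": 0,"dy": -3,"dz": 0,"ax": 0,"ay": 0,"az": 0},{"hand": 1,"dx": 0,"dy": -4,"dz": 0,"ax": 0,"ay": 0,"az": 0},{"hand": 1,"dx": 0,"dy": -2,"dz": 0,"ax": 0,"ay": 0,"az": 0},{"hand": 1,"dx": 0,"dy": 0,"dz": 0,"ax": 0,"ay": 0,"az": 0}]'

```text
time_s: 13.82
position: [0.5162, -0.392, 0.0952]
tool_rot: [[0.426, 0.007, 0.905], [-0.905, -0.008, 0.426], [0.01, -1.0, 0.003]]
ft_force: [-0.4, -0.6, 0.7]
grip_width: 0.0851
```

```bash
python3 look.py w13;  python3 - <<'E'
from h import *
plan([.634,.079,.08],25,5)
E
```

```text
13.8167 [ 0.5162 -0.392   0.0952] 25.2 [-0.   3.1  4.7 -0.  -4.   0. ]
t 13.87 pos [ 0.5153 -0.3911  0.0922] jaw 25.2 w 0.0855 F [ 0.1 -0.2  0.6] q6 -72.9 tilt [0.0056 0.0018]
d world cm [11.87 47.01 -1.22] turn ay 0.2 rows 12
{"dx":-3.12,"dy":0.10,"dz":2.56,"ay":0.02},
{"dx":-3.12,"dy":0.10,"dz":2.56,"ay":0.02},
{"dx":-3.13,"dy":0.10,"dz":2.56,"ay":0.02},
{"dx":-3.13,"dy":0.10,"dz":2.56,"ay":0.02},
{"dx":-3.13,"dy":0.10,"dz":2.56,"ay":0.02}
--
{"dx":-3.13,"dy":0.10,"dz":2.56,"ay":0.02},
{"dx":-3.13,"dy":0.10,"dz":2.56,"ay":0.02},
{"dx":-3.13,"dy":0.10,"dz":2.56,"ay":0.02},
{"dx":-3.13,"dy":0.10,"dz":2.56,"ay":0.02},
{"dx":-3.13,"dy":0.10,"dz":2.55,"ay":0.02}
--
{"dx":-3.13,"dy":0.10,"dz":2.55,"ay":0.02},
{"dx":-3.13,"dy":0.10,"dz":2.55,"ay":0.02},
```

View pics/w13.png

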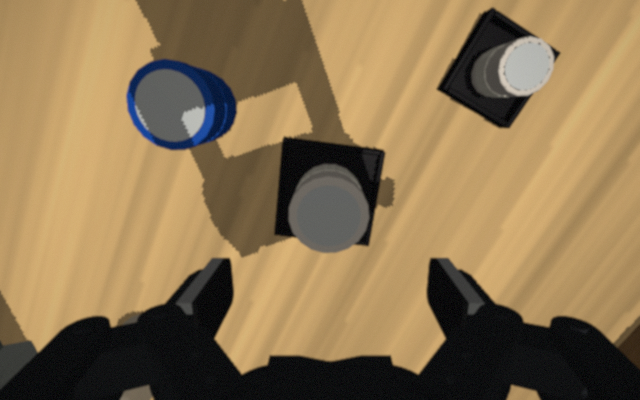

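Call:
jog_arm --rows '[{"hand": 1,"dx": -3.13,"dy": 0,"dz": 2.56,"ax": 0,"ay": 0,"az": 0},{"hand": 1,"dx": -3.13,"dy": 0,"dz": 2.56,"ax": 0,"ay": 0,"az": 0},{"hand": 1,"dx": -3.13,"dy": 0,"dz": 2.56,"ax": 0,"ay": 0,"az": 0},{"hand": 1,"dx": -3.13,"dy": 0,"dz": 2.56,"ax": 0,"ay": 0,"az": 0},{"hand": 1,"dx": -3.13,"dy": 0,"dz": 2.56,"ax": 0,"ay": 0,"az": 0}]'

```text
time_s: 14.28
position: [0.5632, -0.192, 0.088]
tool_rot: [[0.425, -0.002, 0.905], [-0.905, 0.001, 0.425], [-0.002, -1.0, -0.001]]
ft_force: [1.1, -0.7, -0.6]
grip_width: 0.0853
```

Call:
jog_arm --rows '[{"hand": 1,"dx": -3.13,"dy": 0,"dz": 2.56,"ax": 0,"ay": 0,"az": 0},{"hand": 1,"dx": -3.13,"dy": 0,"dz": 2.56,"ax": 0,"ay": 0,"az": 0},{"hand": 1,"dx": -3.13,"dy": 0,"dz": 2.56,"ax": 0,"ay": 0,"az": 0},{"hand": 1,"dx": -3.13,"dy": 0,"dz": 2.56,"ax": 0,"ay": 0,"az": 0},{"hand": 1,"dx": -3.13,"dy": 0,"dz": 2.56,"ax": 0,"ay": 0,"az": 0}]'

```text
time_s: 14.7
position: [0.6124, 0.0041, 0.0881]
tool_rot: [[0.426, -0.002, 0.905], [-0.905, 0.0, 0.426], [-0.001, -1.0, -0.001]]
ft_force: [1.5, -0.7, 0.0]
grip_width: 0.0855
```

Call:
jog_arm --rows '[{"hand": 1,"dx": -3.13,"dy": 0.5,"dz": 2.56,"ax": 0,"ay": 0,"az": 0},{"hand": 1,"dx": -3.13,"dy": 0.5,"dz": 2.56,"ax": 0,"ay": 0,"az": 0},{"hand": 1,"dx": 0,"dy": 0,"dz": 0,"ax": 0,"ay": 0,"az": 0},{"hand": 1,"dx": 0,"dy": 0,"dz": 0,"ax": 0,"ay": 0,"az": 0},{"hand": 1,"dx": 0,"dy": 0,"dz": 0,"ax": 0,"ay": 0,"az": 0}]'

```text
time_s: 15.12
position: [0.6321, 0.08, 0.0782]
tool_rot: [[0.426, -0.001, 0.905], [-0.905, -0.0, 0.426], [-0.0, -1.0, -0.001]]
ft_force: [-0.4, -0.8, -0.4]
grip_width: 0.0854
```

```bash
python3 look.py w14;  python3 - <<'E'
from h import *
plan([.634,.079,-.019],25,5)
E
```

```text
15.1167 [0.6321 0.08   0.0782] 25.2 [-1.6 -0.7 -0.   0.   0.   0.1]
t 15.17 pos [0.6322 0.0794 0.0785] jaw 25.1 w 0.0854 F [ 0.6  0.1 -0.1] q6 -28.6 tilt [-0.0002 -0.001 ]
d world cm [ 0.18 -0.04 -9.75] turn ay 0.13 rows 5
{"dx":0.02,"dy":1.95,"dz":0.03,"ay":0.03},
{"dx":0.02,"dy":1.95,"dz":0.03,"ay":0.03},
{"dx":0.02,"dy":1.95,"dz":0.03,"ay":0.03},
{"dx":0.02,"dy":1.95,"dz":0.03,"ay":0.03},
{"dx":0.02,"dy":1.95,"dz":0.03,"ay":0.03}
--
```

View pics/w14.png

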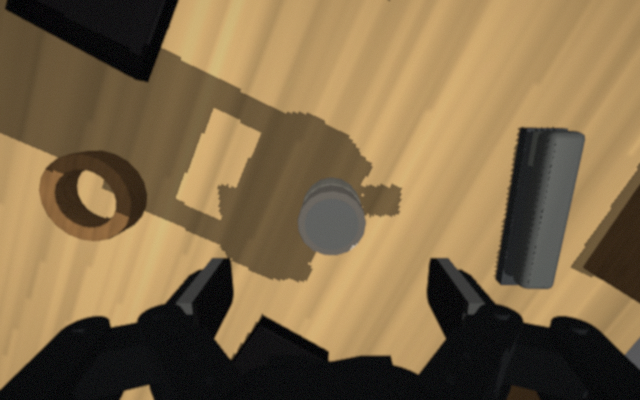

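Run:
```python
from h import *
import pickle
c=pickle.load(open("pics/w14.pkl","rb")); p=ray(c,332,221,.052); print(p); plan([p[0],p[1],-.019],25,5)
```

```text
[0.63316416 0.08051445 0.052     ]
t 15.17 pos [0.6322 0.0794 0.0785] jaw 25.1 w 0.0854 F [ 0.6  0.1 -0.1] q6 -28.6 tilt [-0.0002 -0.001 ]
d world cm [ 0.1   0.12 -9.75] turn ay 0.13 rows 5
{"dx":-0.01,"dy":1.95,"dz":0.03,"ay":0.03},
{"dx":-0.01,"dy":1.95,"dz":0.03,"ay":0.03},
{"dx":-0.01,"dy":1.95,"dz":0.03,"ay":0.03},
{"dx":-0.01,"dy":1.95,"dz":0.03,"ay":0.03},
{"dx":-0.01,"dy":1.95,"dz":0.03,"ay":0.03}
--
```

Call:
jog_arm --rows '[{"hand": 1,"dx": 0,"dy": 1.5,"dz": 0.1,"ax": 0,"ay": 0,"az": 0},{"hand": 1,"dx": 0,"dy": 3,"dz": 0,"ax": 0,"ay": 0,"az": 0},{"hand": 1,"dx": 0,"dy": 2.7,"dz": 0,"ax": 0,"ay": 0,"az": 0},{"hand": 1,"dx": 0,"dy": 1.5,"dz": 0,"ax": 0,"ay": 0,"az": 0},{"hand": 1,"dx": 0,"dy": 1,"dz": 0,"ax": 0,"ay": 0,"az": 0}]'

```text
time_s: 15.58
position: [0.6324, 0.0792, -0.0201]
tool_rot: [[0.424, -0.003, 0.906], [-0.906, 0.0, 0.424], [-0.001, -1.0, -0.003]]
ft_force: [-0.8, 0.3, -0.4]
grip_width: 0.0852
```

Call:
jog_arm --newtons 30 --rows '[{"hand": 0.6,"dx": 0,"dy": 0,"dz": 0,"ax": 0,"ay": 0,"az": 0},{"hand": 0.4,"dx": 0,"dy": 0,"dz": 0,"ax": 0,"ay": 0,"az": 0},{"hand": 0.3,"dx": 0,"dy": 0,"dz": 0,"ax": 0,"ay": 0,"az": 0},{"hand": 0.2,"dx": 0,"dy": 0,"dz": 0,"ax": 0,"ay": 0,"az": 0},{"hand": 0,"dx": 0,"dy": 0,"dz": 0,"ax": 0,"ay": 0,"az": 0}]'

```text
time_s: 16.0
position: [0.6343, 0.0805, -0.0165]
tool_rot: [[0.426, 0.003, 0.905], [-0.905, -0.001, 0.426], [0.002, -1.0, 0.002]]
ft_force: [-2.0, -2.4, 6.5]
grip_width: 0.0455
```

Call:
jog_arm --newtons 35 --rows '[{"hand": 0,"dx": 0,"dy": 0,"dz": 0,"ax": 0,"ay": 0,"az": 0},{"hand": 0,"dx": 0,"dy": 0,"dz": 0,"ax": 0,"ay": 0,"az": 0},{"hand": 0,"dx": 0,"dy": 0,"dz": 0,"ax": 0,"ay": 0,"az": 0},{"hand": 0,"dx": 0,"dy": 0,"dz": 0,"ax": 0,"ay": 0,"az": 0},{"hand": 0,"dx": 0,"dy": 0,"dz": 0,"ax": 0,"ay": 0,"az": 0}]'

```text
time_s: 16.42
position: [0.6343, 0.0805, -0.0165]
tool_rot: [[0.426, 0.003, 0.905], [-0.905, -0.001, 0.426], [0.002, -1.0, 0.002]]
ft_force: [-1.1, -2.1, 6.1]
grip_width: 0.045
```

```bash
python3 look.py w15;  python3 - <<'E'
from h import *
plan([.6535,-.084,.04],25,5)
E
```

```text
16.4167 [ 0.6343  0.0805 -0.0165] 25.2 [ 0.   0.1  0.   0.  -0.   0.1]
t 16.47 pos [ 0.6343  0.0805 -0.0165] jaw 25.2 w 0.0449 F [-0.8 -2.6  6.6] q6 -28.5 tilt [0.0019 0.0023]
d world cm [  1.92 -16.45   5.65] turn ay 0.2 rows 5
{"dx":3.14,"dy":-1.13,"dz":-1.05,"ay":0.04},
{"dx":3.14,"dy":-1.13,"dz":-1.05,"ay":0.04},
{"dx":3.14,"dy":-1.13,"dz":-1.05,"ay":0.04},
{"dx":3.14,"dy":-1.13,"dz":-1.05,"ay":0.04},
{"dx":3.14,"dy":-1.13,"dz":-1.05,"ay":0.04}
--
```

View pics/w15.png

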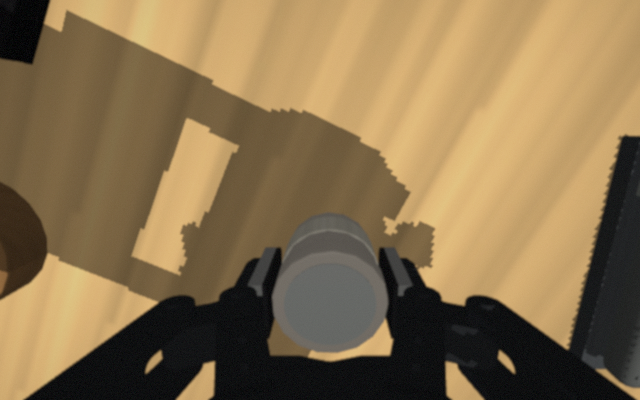

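Call:
jog_arm --rows '[{"hand": 0,"dx": 0,"dy": -1.5,"dz": 0,"ax": 0,"ay": 0,"az": 0},{"hand": 0,"dx": 0,"dy": -2.5,"dz": 0,"ax": 0,"ay": 0,"az": 0},{"hand": 0,"dx": 1.5,"dy": -1.5,"dz": -0.5,"ax": 0,"ay": 0,"az": 0},{"hand": 0,"dx": 3.14,"dy": 0,"dz": -1.05,"ax": 0,"ay": 0,"az": 0},{"hand": 0,"dx": 3.14,"dy": 0,"dz": -1.05,"ax": 0,"ay": 0,"az": 0}]'

```text
time_s: 16.88
position: [0.6437, -0.0007, 0.0386]
tool_rot: [[0.428, 0.003, 0.904], [-0.904, -0.0, 0.428], [0.002, -1.0, 0.003]]
ft_force: [0.7, -0.0, -0.6]
grip_width: 0.0448
```

Call:
jog_arm --rows '[{"hand": 0,"dx": 3.14,"dy": 0,"dz": -1.05,"ax": 0,"ay": 0,"az": 0},{"hand": 0,"dx": 3.14,"dy": 0,"dz": -1.05,"ax": 0,"ay": 0,"az": 0},{"hand": 0,"dx": 1.64,"dy": 0,"dz": -0.55,"ax": 0,"ay": 0,"az": 0},{"hand": 0,"dx": 0,"dy": 0,"dz": 0,"ax": 0,"ay": 0,"az": 0},{"hand": 0,"dx": 0,"dy": 0,"dz": 0,"ax": 0,"ay": 0,"az": 0}]'

```text
time_s: 17.3
position: [0.6526, -0.0838, 0.0369]
tool_rot: [[0.424, -0.0, 0.905], [-0.905, 0.0, 0.424], [-0.0, -1.0, 0.0]]
ft_force: [-0.1, 0.8, -0.9]
grip_width: 0.0447
```

```bash
python3 look.py w16;  python3 - <<'E'
from h import *
plan([.6535,-.084,-.0125],25,5)
E
```

```text
17.3 [ 0.6526 -0.0838  0.0369] 25.1 [ 2.2 -0.4  0.8  0.3  0.1  0.2]
t 17.35 pos [ 0.6526 -0.0828  0.0369] jaw 25.2 w 0.0447 F [-0.1  1.  -0.8] q6 -42.7 tilt [-0.0006  0.    ]
d world cm [ 0.09 -0.12 -4.94] turn ay 0.2 rows 5
{"dx":0.03,"dy":0.99,"dz":0.01,"ay":0.04},
{"dx":0.03,"dy":0.99,"dz":0.01,"ay":0.04},
{"dx":0.03,"dy":0.99,"dz":0.01,"ay":0.04},
{"dx":0.03,"dy":0.99,"dz":0.01,"ay":0.04},
{"dx":0.03,"dy":0.99,"dz":0.01,"ay":0.04}
--
```

View pics/w16.png

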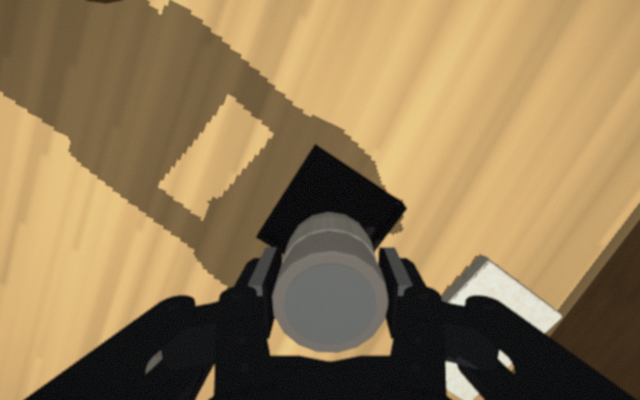

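Call:
jog_arm --rows '[{"hand": 0,"dx": 0.1,"dy": 1.2,"dz": 0.05,"ax": 0,"ay": 0,"az": 0},{"hand": 0,"dx": 0,"dy": 1.6,"dz": 0,"ax": 0,"ay": 0,"az": 0},{"hand": 0,"dx": 0,"dy": 1.0,"dz": 0,"ax": 0,"ay": 0,"az": 0},{"hand": 0,"dx": 0,"dy": 0.6,"dz": 0,"ax": 0,"ay": 0,"az": 0},{"hand": 0,"dx": 0,"dy": 0.3,"dz": 0,"ax": 0,"ay": 0,"az": 0}]'

```text
time_s: 17.77
position: [0.6531, -0.0833, -0.0116]
tool_rot: [[0.427, -0.002, 0.904], [-0.904, 0.001, 0.427], [-0.001, -1.0, -0.002]]
ft_force: [0.6, 0.3, -0.8]
grip_width: 0.045
```

Call:
jog_arm --rows '[{"hand": 0,"dx": 0,"dy": 0,"dz": 0,"ax": 0,"ay": 0,"az": 0},{"hand": 0,"dx": 0,"dy": 0.1,"dz": 0,"ax": 0,"ay": 0,"az": 0},{"hand": 0,"dx": 0,"dy": 0.1,"dz": 0,"ax": 0,"ay": 0,"az": 0},{"hand": 0,"dx": 0,"dy": 0,"dz": 0,"ax": 0,"ay": 0,"az": 0},{"hand": 0,"dx": 0,"dy": 0,"dz": 0,"ax": 0,"ay": 0,"az": 0}]'

```text
time_s: 18.18
position: [0.6538, -0.0843, -0.0118]
tool_rot: [[0.426, 0.001, 0.905], [-0.905, -0.0, 0.426], [0.0, -1.0, 0.0]]
ft_force: [-0.0, 0.3, -0.6]
grip_width: 0.0449
```

Call:
jog_arm --rows '[{"hand": 0,"dx": 0,"dy": 0.1,"dz": 0,"ax": 0,"ay": 0,"az": 0},{"hand": 0,"dx": 0,"dy": 0.05,"dz": 0,"ax": 0,"ay": 0,"az": 0},{"hand": 0,"dx": 0,"dy": 0,"dz": 0,"ax": 0,"ay": 0,"az": 0},{"hand": 0,"dx": 0,"dy": 0,"dz": 0,"ax": 0,"ay": 0,"az": 0},{"hand": 0,"dx": 0,"dy": 0,"dz": 0,"ax": 0,"ay": 0,"az": 0}]'

```text
time_s: 18.6
position: [0.654, -0.0845, -0.0125]
tool_rot: [[0.426, 0.001, 0.905], [-0.905, -0.001, 0.426], [0.001, -1.0, 0.001]]
ft_force: [-1.9, 0.1, 5.1]
grip_width: 0.0446
```

Contact, so I'm releasing.

Call:
jog_arm --rows '[{"hand": 0.6,"dx": 0,"dy": 0,"dz": 0,"ax": 0,"ay": 0,"az": 0},{"hand": 0.7,"dx": 0,"dy": 0,"dz": 0,"ax": 0,"ay": 0,"az": 0},{"hand": 1,"dx": 0,"dy": 0,"dz": 0,"ax": 0,"ay": 0,"az": 0},{"hand": 1,"dx": 0,"dy": 0,"dz": 0,"ax": 0,"ay": 0,"az": 0},{"hand": 1,"dx": 0,"dy": 0,"dz": 0,"ax": 0,"ay": 0,"az": 0}]'

```text
time_s: 19.02
position: [0.6536, -0.0842, -0.0138]
tool_rot: [[0.426, -0.0, 0.905], [-0.905, 0.0, 0.426], [-0.0, -1.0, -0.0]]
ft_force: [0.1, 0.4, -0.6]
grip_width: 0.0852
```

Call:
jog_arm --rows '[{"hand": 1,"dx": 0,"dy": -1,"dz": 0,"ax": 0,"ay": 0,"az": 0},{"hand": 1,"dx": 0,"dy": -3,"dz": 0,"ax": 0,"ay": 0,"az": 0},{"hand": 1,"dx": 0,"dy": -4,"dz": 0,"ax": 0,"ay": 0,"az": 0},{"hand": 1,"dx": 0,"dy": -2,"dz": 0,"ax": 0,"ay": 0,"az": 0},{"hand": 1,"dx": 0,"dy": 0,"dz": 0,"ax": 0,"ay": 0,"az": 0}]'

```text
time_s: 19.43
position: [0.6561, -0.085, 0.0928]
tool_rot: [[0.426, 0.01, 0.905], [-0.905, -0.003, 0.426], [0.007, -1.0, 0.008]]
ft_force: [0.6, 0.5, -0.4]
grip_width: 0.0853
```

```bash
python3 look.py w17;  python3 - <<'E'
from h import *
plan([.521,.3925,.09],25,5)
E
```

```text
19.4333 [ 0.6561 -0.085   0.0928] 25.2 [-0.1  3.2  4.6 -0.  -3.9  0. ]
t 19.48 pos [ 0.6549 -0.0846  0.0897] jaw 25.2 w 0.0853 F [-0.8 -0.6 -0.6] q6 -42.8 tilt [0.0039 0.0043]
d world cm [-1.339e+01  4.771e+01  3.000e-02] turn ay 0.2 rows 12
{"dx":-4.07,"dy":-0.00,"dz":0.68,"ay":0.02},
{"dx":-4.07,"dy":-0.00,"dz":0.68,"ay":0.02},
{"dx":-4.07,"dy":-0.00,"dz":0.68,"ay":0.02},
{"dx":-4.07,"dy":-0.00,"dz":0.68,"ay":0.02},
{"dx":-4.07,"dy":-0.00,"dz":0.68,"ay":0.02}
--
{"dx":-4.07,"dy":-0.00,"dz":0.68,"ay":0.02},
{"dx":-4.07,"dy":-0.00,"dz":0.68,"ay":0.02},
{"dx":-4.07,"dy":-0.00,"dz":0.67,"ay":0.02},
{"dx":-4.07,"dy":-0.00,"dz":0.67,"ay":0.02},
{"dx":-4.07,"dy":-0.00,"dz":0.67,"ay":0.02}
--
{"dx":-4.07,"dy":-0.00,"dz":0.67,"ay":0.02},
{"dx":-4.07,"dy":-0.00,"dz":0.67,"ay":0.02},
```

View pics/w17.png

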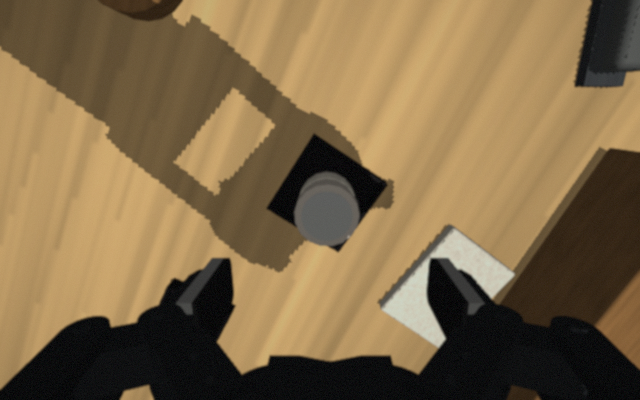

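Call:
jog_arm --rows '[{"hand": 1,"dx": -4.07,"dy": 0,"dz": 0.68,"ax": 0,"ay": 0,"az": 0},{"hand": 1,"dx": -4.07,"dy": 0,"dz": 0.68,"ax": 0,"ay": 0,"az": 0},{"hand": 1,"dx": -4.07,"dy": 0,"dz": 0.68,"ax": 0,"ay": 0,"az": 0},{"hand": 1,"dx": -4.07,"dy": 0,"dz": 0.68,"ax": 0,"ay": 0,"az": 0},{"hand": 1,"dx": -4.07,"dy": 0,"dz": 0.68,"ax": 0,"ay": 0,"az": 0}]'

```text
time_s: 19.9
position: [0.5963, 0.116, 0.0855]
tool_rot: [[0.425, -0.002, 0.905], [-0.905, 0.0, 0.425], [-0.001, -1.0, -0.002]]
ft_force: [1.5, -0.1, 0.3]
grip_width: 0.0853
```

Call:
jog_arm --rows '[{"hand": 1,"dx": -4.07,"dy": 0,"dz": 0.68,"ax": 0,"ay": 0,"az": 0},{"hand": 1,"dx": -4.07,"dy": 0,"dz": 0.68,"ax": 0,"ay": 0,"az": 0},{"hand": 1,"dx": -4.07,"dy": 0,"dz": 0.68,"ax": 0,"ay": 0,"az": 0},{"hand": 1,"dx": -4.07,"dy": 0,"dz": 0.68,"ax": 0,"ay": 0,"az": 0},{"hand": 1,"dx": -3,"dy": 0,"dz": 0.5,"ax": 0,"ay": 0,"az": 0}]'

```text
time_s: 20.32
position: [0.5428, 0.3053, 0.0855]
tool_rot: [[0.427, -0.002, 0.904], [-0.904, -0.0, 0.427], [-0.001, -1.0, -0.002]]
ft_force: [0.9, 0.0, 0.4]
grip_width: 0.0859
```

```bash
python3 look.py w18;  python3 - <<'E'
from h import *
plan([.521,.3925,.09],25,5)
E
```

```text
20.3167 [0.5428 0.3053 0.0855] 25.3 [ 32.7   7.3 -14.1  -0.6   6.6  32.6]
t 20.37 pos [0.5412 0.3094 0.0854] jaw 25.5 w 0.0851 F [-3.4  2.8 -0.6] q6 -6.7 tilt [-0.0024 -0.0016]
d world cm [-2.02  8.31  0.46] turn ay 0.48 rows 5
{"dx":-1.67,"dy":-0.09,"dz":0.35,"ay":0.10},
{"dx":-1.67,"dy":-0.09,"dz":0.35,"ay":0.10},
{"dx":-1.68,"dy":-0.09,"dz":0.34,"ay":0.10},
{"dx":-1.68,"dy":-0.09,"dz":0.34,"ay":0.10},
{"dx":-1.68,"dy":-0.09,"dz":0.34,"ay":0.10}
--
```

View pics/w18.png

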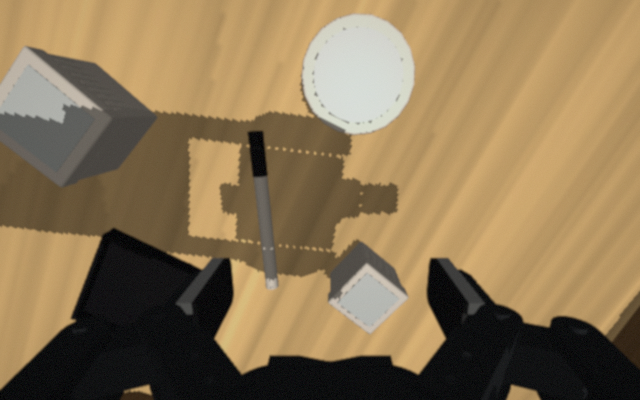

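Call:
jog_arm --rows '[{"hand": 1,"dx": -3.5,"dy": 0,"dz": 0.7,"ax": 0,"ay": 0,"az": 0},{"hand": 1,"dx": -3.5,"dy": 0,"dz": 0.7,"ax": 0,"ay": 0,"az": 0},{"hand": 1,"dx": -1.4,"dy": 0,"dz": 0.3,"ax": 0,"ay": 0,"az": 0},{"hand": 1,"dx": 0,"dy": 0,"dz": 0,"ax": 0,"ay": 0,"az": 0},{"hand": 1,"dx": 0,"dy": 0,"dz": 0,"ax": 0,"ay": 0,"az": 0}]'

```text
time_s: 20.78
position: [0.524, 0.3857, 0.0855]
tool_rot: [[0.427, -0.001, 0.904], [-0.904, -0.001, 0.427], [0.0, -1.0, -0.002]]
ft_force: [0.4, -0.6, -0.0]
grip_width: 0.0855
```

Call:
jog_arm --rows '[{"hand": 1,"dx": 0,"dy": 0,"dz": 0,"ax": 0,"ay": 0,"az": 0},{"hand": 1,"dx": 0,"dy": 0,"dz": 0,"ax": 0,"ay": 0,"az": 0},{"hand": 1,"dx": 0,"dy": 0,"dz": 0,"ax": 0,"ay": 0,"az": 0},{"hand": 1,"dx": 0,"dy": 0,"dz": 0,"ax": 0,"ay": 0,"az": 0},{"hand": 1,"dx": 0,"dy": 0,"dz": 0,"ax": 0,"ay": 0,"az": 0}]'

```text
time_s: 21.2
position: [0.5248, 0.3852, 0.0864]
tool_rot: [[0.425, 0.0, 0.905], [-0.905, 0.0, 0.425], [-0.0, -1.0, 0.0]]
ft_force: [0.2, 0.8, -0.0]
grip_width: 0.0854
```

```bash
python3 look.py w19
```

```text
21.2 [0.5248 0.3852 0.0864] 25.1 [ 0.4  0.1 -0.  -0.   0.1 -0. ]
```

View pics/w19.png

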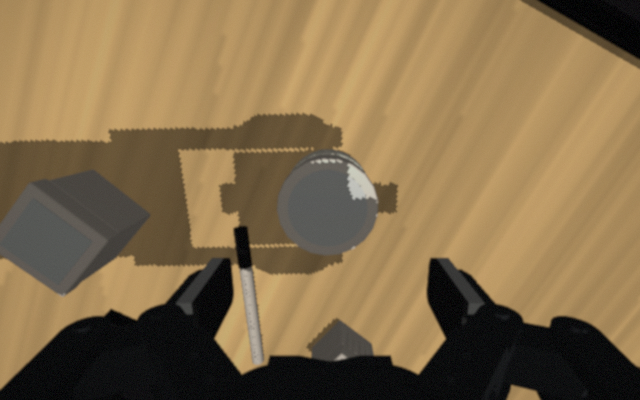

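Run:
```python
from h import *
import pickle
c=pickle.load(open("pics/w18.pkl","rb")); print(ray(c,359,73,.064))
c=pickle.load(open("pics/w19.pkl","rb")); p=ray(c,328,204.5,.064); print(p); plan([p[0],p[1],-.011],25,5)
```

```text
[0.51882988 0.39469311 0.064     ]
[0.51822162 0.39588081 0.064     ]
t 21.25 pos [0.5247 0.3854 0.0864] jaw 25.2 w 0.0852 F [-0.2  0.7  0.3] q6 0.7 tilt [0.     0.0001]
d world cm [-0.65  1.05 -9.74] turn ay 0.16 rows 5
{"dx":-0.25,"dy":1.95,"dz":-0.03,"ay":0.03},
{"dx":-0.25,"dy":1.95,"dz":-0.03,"ay":0.03},
{"dx":-0.25,"dy":1.95,"dz":-0.03,"ay":0.03},
{"dx":-0.25,"dy":1.95,"dz":-0.03,"ay":0.03},
{"dx":-0.25,"dy":1.95,"dz":-0.03,"ay":0.03}
--
```

Call:
jog_arm --rows '[{"hand": 1,"dx": -1.1,"dy": 1,"dz": -0.15,"ax": 0,"ay": 0,"az": 0},{"hand": 1,"dx": 0,"dy": 1,"dz": 0,"ax": 0,"ay": 0,"az": 0},{"hand": 1,"dx": 0,"dy": 1,"dz": 0,"ax": 0,"ay": 0,"az": 0},{"hand": 1,"dx": 0,"dy": 1,"dz": 0,"ax": 0,"ay": 0,"az": 0},{"hand": 1,"dx": 0,"dy": 0,"dz": 0,"ax": 0,"ay": 0,"az": 0}]'

```text
time_s: 21.67
position: [0.5171, 0.3944, 0.0432]
tool_rot: [[0.426, -0.004, 0.905], [-0.905, -0.002, 0.426], [0.0, -1.0, -0.005]]
ft_force: [-0.3, -0.2, 0.1]
grip_width: 0.0851
```

```bash
python3 look.py w20
```

```text
21.6667 [0.5171 0.3944 0.0432] 25.2 [-0.2 -1.4 -2.  -0.   2.3  0.1]
```

View pics/w20.png

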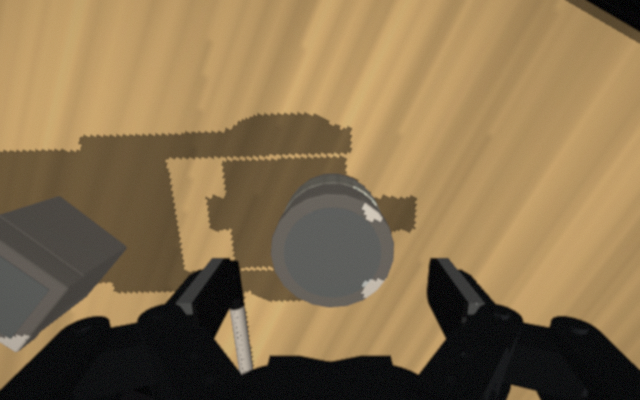

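Lid centred at about (333,250) between the fingers. Descending 5.5 cm and closing.

Call:
jog_arm --rows '[{"hand": 1,"dx": 0,"dy": 1.5,"dz": 0,"ax": 0,"ay": 0,"az": 0},{"hand": 1,"dx": 0,"dy": 1.5,"dz": 0,"ax": 0,"ay": 0,"az": 0},{"hand": 1,"dx": 0,"dy": 1.3,"dz": 0,"ax": 0,"ay": 0,"az": 0},{"hand": 1,"dx": 0,"dy": 1.2,"dz": 0,"ax": 0,"ay": 0,"az": 0},{"hand": 1,"dx": 0,"dy": 0,"dz": 0,"ax": 0,"ay": 0,"az": 0}]'

```text
time_s: 22.13
position: [0.5175, 0.3944, -0.0109]
tool_rot: [[0.425, -0.003, 0.905], [-0.905, -0.002, 0.425], [0.0, -1.0, -0.004]]
ft_force: [-0.1, -0.4, -0.5]
grip_width: 0.0852
```

Call:
jog_arm --newtons 30 --rows '[{"hand": 0.8,"dx": 0,"dy": 0,"dz": 0,"ax": 0,"ay": 0,"az": 0},{"hand": 0.7,"dx": 0,"dy": 0,"dz": 0,"ax": 0,"ay": 0,"az": 0},{"hand": 0.6,"dx": 0,"dy": 0,"dz": 0,"ax": 0,"ay": 0,"az": 0},{"hand": 0.3,"dx": 0,"dy": 0,"dz": 0,"ax": 0,"ay": 0,"az": 0},{"hand": 0,"dx": 0,"dy": 0,"dz": 0,"ax": 0,"ay": 0,"az": 0}]'

```text
time_s: 22.55
position: [0.519, 0.3954, -0.0076]
tool_rot: [[0.426, 0.002, 0.905], [-0.905, 0.001, 0.426], [-0.0, -1.0, 0.002]]
ft_force: [0.2, 0.0, 4.7]
grip_width: 0.0655
```

Call:
jog_arm --newtons 45 --rows '[{"hand": 0,"dx": 0,"dy": 0,"dz": 0,"ax": 0,"ay": 0,"az": 0},{"hand": 0,"dx": 0,"dy": 0,"dz": 0,"ax": 0,"ay": 0,"az": 0},{"hand": 0,"dx": 0,"dy": 0,"dz": 0,"ax": 0,"ay": 0,"az": 0},{"hand": 0,"dx": 0,"dy": 0,"dz": 0,"ax": 0,"ay": 0,"az": 0},{"hand": 0,"dx": 0,"dy": 0,"dz": 0,"ax": 0,"ay": 0,"az": 0}]'

```text
time_s: 22.97
position: [0.519, 0.3954, -0.0075]
tool_rot: [[0.426, 0.002, 0.905], [-0.905, 0.001, 0.426], [-0.0, -1.0, 0.002]]
ft_force: [-0.4, -0.8, 5.7]
grip_width: 0.0645
```

```bash
python3 look.py w21;  python3 - <<'E'
from h import *
plan([.4285,.153,.08],25,5)
E
```

```text
22.9667 [ 0.519   0.3954 -0.0075] 25.2 [-0.1 -0.  -0.1  0.  -0.   0. ]
t 23.02 pos [ 0.519   0.3954 -0.0075] jaw 25.2 w 0.0647 F [ 0.5 -1.2  5.9] q6 1.7 tilt [-0.      0.0021]
d world cm [ -9.05 -24.24   8.75] turn ay 0.19 rows 7
{"dx":2.58,"dy":-1.25,"dz":-2.64,"ay":0.03},
{"dx":2.58,"dy":-1.25,"dz":-2.64,"ay":0.03},
{"dx":2.59,"dy":-1.25,"dz":-2.64,"ay":0.03},
{"dx":2.59,"dy":-1.25,"dz":-2.64,"ay":0.03},
{"dx":2.59,"dy":-1.25,"dz":-2.64,"ay":0.03}
--
{"dx":2.59,"dy":-1.25,"dz":-2.64,"ay":0.03},
{"dx":2.59,"dy":-1.25,"dz":-2.64,"ay":0.03},
```

View pics/w21.png

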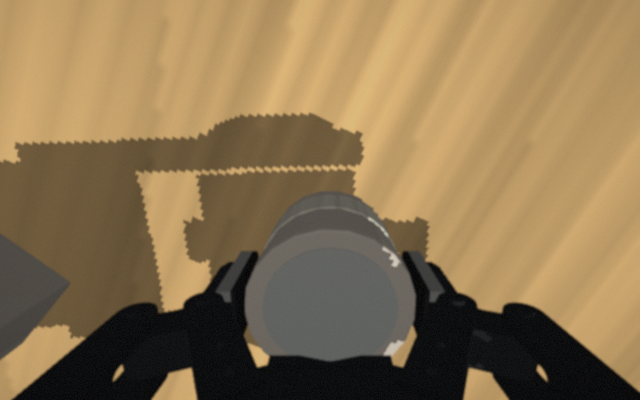

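Call:
jog_arm --rows '[{"hand": 0,"dx": 0,"dy": -1.5,"dz": 0,"ax": 0,"ay": 0,"az": 0},{"hand": 0,"dx": 0,"dy": -3.5,"dz": 0,"ax": 0,"ay": 0,"az": 0},{"hand": 0,"dx": 1.3,"dy": -2,"dz": -1.3,"ax": 0,"ay": 0,"az": 0},{"hand": 0,"dx": 2.6,"dy": 0,"dz": -2.64,"ax": 0,"ay": 0,"az": 0},{"hand": 0,"dx": 2.6,"dy": 0,"dz": -2.64,"ax": 0,"ay": 0,"az": 0}]'

```text
time_s: 23.43
position: [0.4864, 0.308, 0.0623]
tool_rot: [[0.427, 0.003, 0.904], [-0.904, 0.001, 0.427], [0.0, -1.0, 0.003]]
ft_force: [0.2, 0.2, -2.2]
grip_width: 0.0644
```

Call:
jog_arm --rows '[{"hand": 0,"dx": 2.6,"dy": 0,"dz": -2.64,"ax": 0,"ay": 0,"az": 0},{"hand": 0,"dx": 2.6,"dy": 0,"dz": -2.64,"ax": 0,"ay": 0,"az": 0},{"hand": 0,"dx": 2.6,"dy": 0,"dz": -2.64,"ax": 0,"ay": 0,"az": 0},{"hand": 0,"dx": 2.6,"dy": 0,"dz": -2.64,"ax": 0,"ay": 0,"az": 0},{"hand": 0,"dx": 1.3,"dy": 0,"dz": -1.3,"ax": 0,"ay": 0,"az": 0}]'

```text
time_s: 23.85
position: [0.427, 0.1493, 0.0613]
tool_rot: [[0.424, -0.002, 0.905], [-0.905, -0.001, 0.424], [-0.0, -1.0, -0.002]]
ft_force: [0.5, 0.0, -2.2]
grip_width: 0.0648
```

Call:
jog_arm --rows '[{"hand": 0,"dx": 0,"dy": 1,"dz": 0,"ax": 0,"ay": 0,"az": 0},{"hand": 0,"dx": 0,"dy": 1,"dz": 0,"ax": 0,"ay": 0,"az": 0},{"hand": 0,"dx": 0,"dy": 0,"dz": 0,"ax": 0,"ay": 0,"az": 0},{"hand": 0,"dx": 0,"dy": 0,"dz": 0,"ax": 0,"ay": 0,"az": 0},{"hand": 0,"dx": 0,"dy": 0,"dz": 0,"ax": 0,"ay": 0,"az": 0}]'

```text
time_s: 24.27
position: [0.4292, 0.1521, 0.0417]
tool_rot: [[0.426, 0.0, 0.905], [-0.905, 0.0, 0.426], [0.0, -1.0, 0.0]]
ft_force: [0.2, -0.6, -1.6]
grip_width: 0.0647
```

```bash
python3 look.py w22;  python3 - <<'E'
from h import *
plan([.4285,.153,-.0035],25,5)
E
```

```text
24.2667 [0.4292 0.1521 0.0417] 25.2 [ 0.2 -0.2 -0.2 -0.  -0.2  0. ]
t 24.32 pos [0.4293 0.1522 0.0418] jaw 25.2 w 0.0649 F [ 0.3  0.2 -2.3] q6 -20.7 tilt [0.0002 0.0007]
d world cm [-0.08  0.08 -4.53] turn ay 0.22 rows 5
{"dx":-0.02,"dy":0.91,"dz":-0.01,"ay":0.04},
{"dx":-0.02,"dy":0.91,"dz":-0.01,"ay":0.04},
{"dx":-0.02,"dy":0.91,"dz":-0.01,"ay":0.04},
{"dx":-0.02,"dy":0.91,"dz":-0.01,"ay":0.04},
{"dx":-0.02,"dy":0.91,"dz":-0.01,"ay":0.04}
--
```

View pics/w22.png

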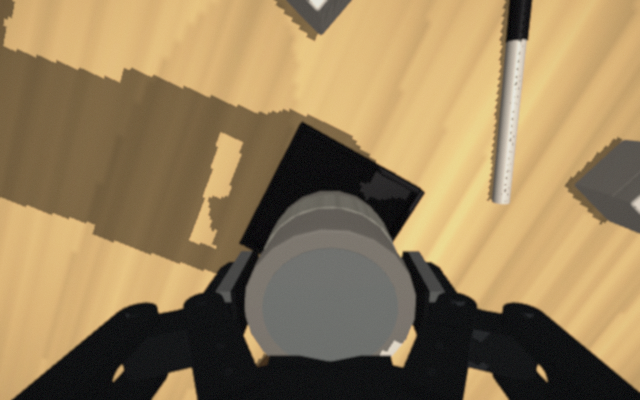

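Call:
jog_arm --rows '[{"hand": 0,"dx": -0.1,"dy": 1.2,"dz": 0,"ax": 0,"ay": 0,"az": 0},{"hand": 0,"dx": 0,"dy": 1.5,"dz": 0,"ax": 0,"ay": 0,"az": 0},{"hand": 0,"dx": 0,"dy": 1.0,"dz": 0,"ax": 0,"ay": 0,"az": 0},{"hand": 0,"dx": 0,"dy": 0.5,"dz": 0,"ax": 0,"ay": 0,"az": 0},{"hand": 0,"dx": 0,"dy": 0.1,"dz": 0,"ax": 0,"ay": 0,"az": 0}]'

```text
time_s: 24.73
position: [0.4284, 0.153, -0.002]
tool_rot: [[0.426, -0.001, 0.905], [-0.905, -0.0, 0.426], [-0.0, -1.0, -0.001]]
ft_force: [-0.0, -0.5, -2.0]
grip_width: 0.0647
```

Call:
jog_arm --rows '[{"hand": 0,"dx": 0,"dy": 0.1,"dz": 0,"ax": 0,"ay": 0,"az": 0},{"hand": 0,"dx": 0,"dy": 0.1,"dz": 0,"ax": 0,"ay": 0,"az": 0},{"hand": 0,"dx": 0,"dy": 0,"dz": 0,"ax": 0,"ay": 0,"az": 0},{"hand": 0,"dx": 0,"dy": 0,"dz": 0,"ax": 0,"ay": 0,"az": 0},{"hand": 0,"dx": 0,"dy": 0,"dz": 0,"ax": 0,"ay": 0,"az": 0}]'

```text
time_s: 25.15
position: [0.4288, 0.1528, -0.0034]
tool_rot: [[0.426, 0.001, 0.905], [-0.905, 0.0, 0.426], [0.0, -1.0, 0.001]]
ft_force: [0.9, 0.5, -2.0]
grip_width: 0.0642
```

Call:
jog_arm --rows '[{"hand": 0,"dx": 0,"dy": 0.1,"dz": 0,"ax": 0,"ay": 0,"az": 0},{"hand": 0,"dx": 0,"dy": 0.05,"dz": 0,"ax": 0,"ay": 0,"az": 0},{"hand": 0,"dx": 0,"dy": 0,"dz": 0,"ax": 0,"ay": 0,"az": 0},{"hand": 0,"dx": 0,"dy": 0,"dz": 0,"ax": 0,"ay": 0,"az": 0},{"hand": 0,"dx": 0,"dy": 0,"dz": 0,"ax": 0,"ay": 0,"az": 0}]'

```text
time_s: 25.57
position: [0.4289, 0.1528, -0.0036]
tool_rot: [[0.426, 0.002, 0.905], [-0.905, -0.0, 0.426], [0.001, -1.0, 0.002]]
ft_force: [-5.0, -1.3, 19.8]
grip_width: 0.0647
```

Call:
jog_arm --rows '[{"hand": 0,"dx": 0,"dy": -0.1,"dz": 0,"ax": 0,"ay": 0,"az": 0},{"hand": 0.85,"dx": 0,"dy": 0,"dz": 0,"ax": 0,"ay": 0,"az": 0},{"hand": 0.9,"dx": 0,"dy": 0,"dz": 0,"ax": 0,"ay": 0,"az": 0},{"hand": 1,"dx": 0,"dy": 0,"dz": 0,"ax": 0,"ay": 0,"az": 0},{"hand": 1,"dx": 0,"dy": 0,"dz": 0,"ax": 0,"ay": 0,"az": 0}]'

```text
time_s: 25.98
position: [0.4286, 0.1528, -0.0043]
tool_rot: [[0.426, -0.0, 0.905], [-0.905, 0.0, 0.426], [-0.0, -1.0, -0.0]]
ft_force: [-0.2, -0.6, 0.3]
grip_width: 0.0854
```

Call:
jog_arm --rows '[{"hand": 1,"dx": 0,"dy": -1,"dz": 0,"ax": 0,"ay": 0,"az": 0},{"hand": 1,"dx": 0,"dy": -3,"dz": 0,"ax": 0,"ay": 0,"az": 0},{"hand": 1,"dx": 0,"dy": -4,"dz": 0,"ax": 0,"ay": 0,"az": 0},{"hand": 1,"dx": 0,"dy": -4,"dz": 0,"ax": 0,"ay": 0,"az": 0},{"hand": 1,"dx": 0,"dy": -3,"dz": 0,"ax": 0,"ay": 0,"az": 0}]'

```text
time_s: 26.4
position: [0.4289, 0.1529, 0.1488]
tool_rot: [[0.426, 0.002, 0.905], [-0.905, 0.0, 0.426], [0.001, -1.0, 0.002]]
ft_force: [0.5, -0.7, 0.9]
grip_width: 0.0852
```

Call:
jog_arm --rows '[{"hand": 1,"dx": 0,"dy": 0,"dz": 0,"ax": 0,"ay": 0,"az": 0},{"hand": 1,"dx": 0,"dy": 0,"dz": 0,"ax": 0,"ay": 0,"az": 0},{"hand": 1,"dx": 0,"dy": 0,"dz": 0,"ax": 0,"ay": 0,"az": 0},{"hand": 1,"dx": 0,"dy": 0,"dz": 0,"ax": 0,"ay": 0,"az": 0},{"hand": 1,"dx": 0,"dy": 0,"dz": 0,"ax": 0,"ay": 0,"az": 0}]'

```text
time_s: 26.82
position: [0.4281, 0.1527, 0.1446]
tool_rot: [[0.426, -0.003, 0.905], [-0.905, -0.0, 0.426], [-0.001, -1.0, -0.003]]
ft_force: [0.7, -0.2, -0.1]
grip_width: 0.0855
```

```bash
python3 look.py w23;  python3 - <<'E'
from h import *
for n in CM:
    im=imaging.get_image(n)[:,:,::-1]; cv2.imwrite(f"pics/{n}23.png",im)
im=cv2.imread("pics/scene23.png"); cv2.imwrite("pics/f1.png",cv2.resize(im[140:280,140:400],None,fx=3,fy=3,interpolation=cv2.INTER_CUBIC))
im=cv2.imread("pics/side23.png"); cv2.imwrite("pics/f2.png",cv2.resize(im[110:300,220:420],None,fx=3,fy=3,interpolation=cv2.INTER_CUBIC))
E
```

```text
26.8167 [0.4281 0.1527 0.1446] 25.2 [ 0.  -0.1 -0.4  0.   0.2 -0. ]
```

View pics/w23.png

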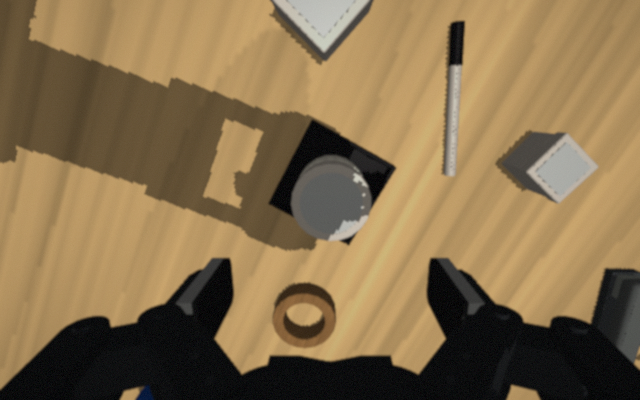

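View pics/f1.png

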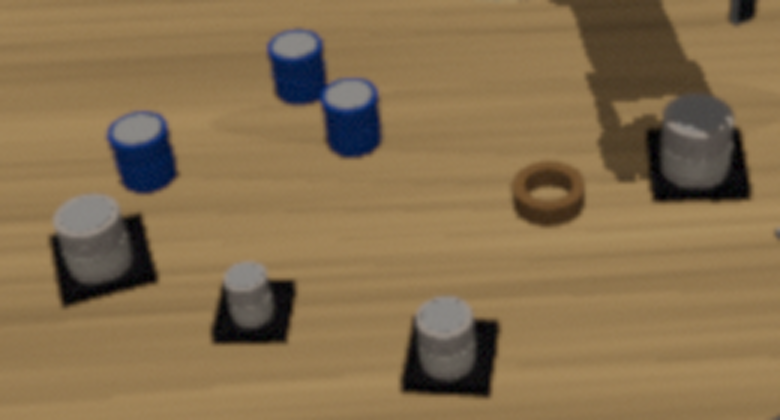

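View pics/f2.png

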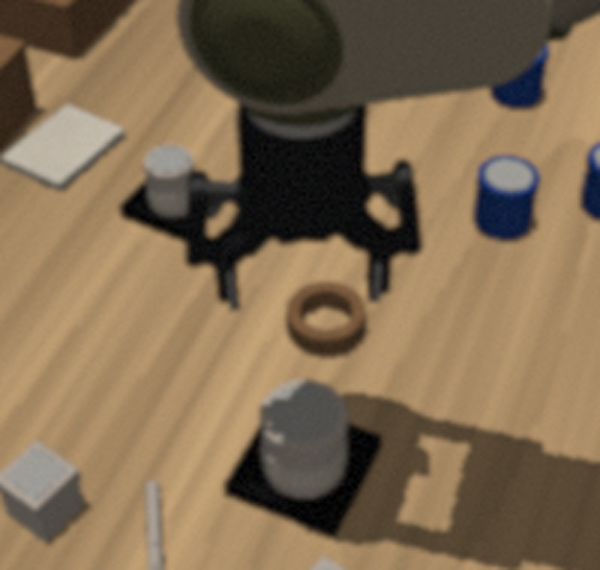

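Run:
```python
from h import *
T=dict(s=((.5899,-.2496),.049,(222,231.5)),m=((.6535,-.0839),.056,(288.3,244.3)),l=((.5142,-.3899),.062,(169.4,211.8)),xl=((.4285,.1529),.068,(372.3,179)))
for k,(t,h,uv) in T.items():
    p=ray(CM["scene"],*uv,h); print(k,p[:2].round(4),((p[:2]-t)*1000).round(1),"mm")
p=ray(CM["side"],220+303/3,110+403/3,.068);print("xl side",p)
im=cv2.imread("pics/scene23.png"); a=cv2.imread("pics/a_scene.png"); print(np.abs(im[150:250,398:440].astype(int)-a[150:250,398:440]).mean())
s=status.observe(); print(s["time_s"],s["ft_force"])
```

```text
s [ 0.5897 -0.249 ] [-0.2  0.6] mm
m [ 0.6535 -0.0847] [-0.  -0.8] mm
l [ 0.5196 -0.3883] [5.4 1.6] mm
xl [0.4363 0.1493] [ 7.8 -3.6] mm
xl side [0.43254592 0.14252329 0.068     ]
1.3200793650793652
26.9667 [ 0.23461127 -0.54188112  1.14502495]
```

Run:
```python
from h import *
import pickle
c=pickle.load(open("pics/w23.pkl","rb")); print(ray(c,331,200,.068),ray(c,332,185,.012))
im=cv2.imread("pics/w23.png"); 
for n,(cx,cy) in dict(tub=((.4285,.1529),.068),).items() if False else []: pass
a=np.linspace(0,2*np.pi,60); 
def draw(im,cam,x,y,z,r,col):
    P=np.c_[x+r*np.cos(a),y+r*np.sin(a),np.full(60,z)]; cv2.polylines(im,[np.round(proj(cam,P)*16).astype(int).reshape(-1,1,2)],True,col,1,cv2.LINE_AA,4)
draw(im,c,.4285,.1529,.068,.033,(0,0,255)); draw(im,c,.4285,.1529,.004,.031,(0,255,0))
cv2.imwrite("pics/g1.png",cv2.resize(im[100:270,230:430],None,fx=3.5,fy=3.5,interpolation=cv2.INTER_CUBIC))
s=cv2.imread("pics/side23.png"); draw(s,CM["side"],.4285,.1529,.068,.033,(0,0,255)); draw(s,CM["side"],.4285,.1529,.004,.031,(0,255,0))
cv2.imwrite("pics/g2.png",cv2.resize(s[220:300,280:370],None,fx=7,fy=7,interpolation=cv2.INTER_CUBIC))
```

```text
[0.42839528 0.15355854 0.068     ] [0.42950793 0.15386982 0.012     ]
```

View pics/g1.png

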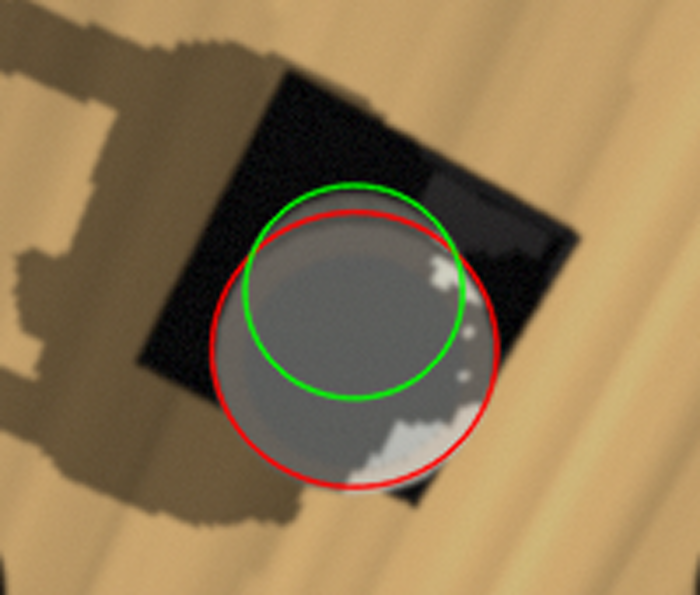

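View pics/g2.png

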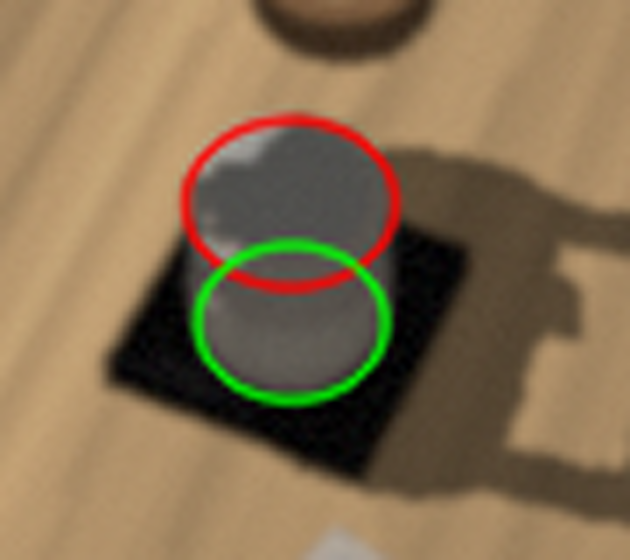

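The predicted outlines for a centred, flat tub match tub_xl in both views, so the 8–10 mm offsets came from my misreading its shaded lid. Handing in.

```bash
python3 -c "
from rig import job
print(job.close_job())"
```

```text
the job is handed in; nothing more can be done
None
```

All four round tubs are standing in the trays of their own size. I set each one down to light contact before letting go, and handed the job in at about 27 s of the 112 s.

**Misses and disagreements:**
- **Missed first grasp:** the fingers shut above tub_s without touching it. The pictures put the fingertips about 37 mm above the reported TCP, so I lowered every grasp height by that much. After that each tub was picked up at the first try.
- **tub_xl contact:** setting it down gave a brief 20 N push; I eased off before opening the fingers.
- **Position checks:** in the last scene view, tub_s and tub_m read within 1 mm of their tray centres and tub_l about 6 mm off. tub_xl first read 8–10 mm off because its lid was shaded. An outline drawn for a centred, flat tub then matched it in the wrist and side views.

**Not touched:** I did not reach for the squares or the blue look-alikes. In the last pictures the blue ones and the squares looked unmoved, though I did not measure their positions again.

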